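# Knock a cast knob out of its mould

### The job

The black knob is stuck in its little blue mould. Turn the mould upside down over the wooden tray and tap its rim on the tray's two long rails until the knob drops out into the tray, then set the empty mould down mouth-down on the middle of the cork mat and let go. Lay the mould down and take it again if one hold cannot turn it right over; leave the other things on the bench where they are.

Things in the scene. Friction and masses are not known exactly. Their poses are not given: they have to be found in the camera images.
- mould: open-topped square blue anodised aluminium mould block, 58 x 58 mm outside, 60 mm high, 0.32 kg; walls and floor 10 mm thick, so the well is 38 x 38 mm and 50 mm deep. Starts standing upright (mouth up) on the bench. Origin at the centre of its outer underside, z from there to the mouth (so z points down when it is upside down), x and y square to its side faces. Lies stably on any side.
- mould_center (a point): centre of the mould block, 30 mm from its underside along its z; axes as the mould's
- mould_mouth (a point): centre of the mould's mouth, in the plane of its rim, 60 mm from the underside
- knob: black resin knob with a brass core, 32 mm diameter, 32 mm high, domed top, 50 g; origin at the centre of its foot, z to the dome. It starts foot down at the bottom of the well, dome 18 mm below the rim, too deep to pick out. Rubber strips at its foot grip it with rather more than its weight, so it stays in when the mould is tipped or turned over.
- knob_center (a point): middle of the knob, 16 mm from its foot. Each brisk tap of the upside-down mould on something hard (moving down at 0.1 to 0.3 m/s when it hits) shifts the knob some millimetres; after about 6 mm the strips let go and it drops, usually after one to six taps.
- tray: wooden tray fixed to the bench, 180 mm long (its x), 72 mm wide (its y), 50 mm high, with 12 mm thick walls and a 6 mm floor, green inside: the space inside is 156 x 48 mm and 44 mm deep. Its two long walls are the rails: the upside-down mould rests across both of them, and the knob falls between them. Origin at the centre of its underside
- tray_rails (a point): point above the centre of the tray level with the top of its rails, 50 mm above the bench; axes as the tray's
- mat: square cork mat fixed to the bench, 120 x 120 mm, 5 mm thick. Origin at the centre of its underside
- screwdriver: red-handled screwdriver lying on the bench, 170 mm long along its x, 26 mm thick; origin under its middle; leave alone
- brush: wooden-handled brush lying on the bench, 170 mm long along its x, about 30 mm thick; origin under its middle; leave alone
- lid_brass: round brass lid with a small finial, 96 mm across, 45 mm high; origin at the centre of its underside; leave alone
- teapot: small brass teapot, body 100 mm across, 97 mm high, spout along its x and handle opposite; origin at the centre of its underside; leave alone
- polish_jar: amber jar with white cap, 60 mm across, 75 mm high; origin at the centre of its underside; leave alone
- brass_cup: brass cup, 68 mm across, 55 mm high; origin at the centre of its underside; leave alone
- sanding_block: dark wooden block, 110 x 60 x 35 mm; origin at the centre of its underside; leave alone

How it is judged:
By the outcome, as a careful person would: the job done as asked, in the order asked, and still so for the second after the job is handed in, with the robot touching nothing.
It also fails if it takes over 67 s, if anything falls off the work surface, if the arm or the gripper's body presses on something with over 40 N, if the wrist force passes 120 N, or if a joint passes its speed limit or range.

### The arm

A 7-joint arm with a two-finger parallel gripper is mounted at the origin on the work surface. World frame = base frame: x ahead of the robot, y to its left, z up, the work surface at z = 0. Lengths are in m, angles in rad, forces in N, time in s.
With the tool pointing down it reaches from about 0.425 to 0.95 m from the base axis. Payload 4.7 kg.
Tool frame: the origin (TCP) lies on the centre line of the jaws, within the pads' length; the fingertips stand 19 mm ahead of it and the grasp point (between the pads) is the TCP; z points along the fingers, x is the direction in which the jaws open and shut, and the axes are right-handed (so a half turn about z gives the same grasp; the last joint's range is limited). The gripper opens to 85 mm and grips with 20 to 120 N. Pads are 22 mm wide; open, the fingers measure 114 mm over their backs; the gripper's body (76 mm by 85 mm) begins 54 mm behind the grasp point. The pads swing forward as they close: fully open they stand 13 mm farther back than shut.
Start: joints at [-1.358, 0.469, -0.049, 1.532, 0.024, 1.141, -0.082], TCP at [0.162, 0.655, 0.217] pointing down, gripper open.
Joint ranges: [-2.59, 2.59], [-0.33, 1.99], [-1.39, 1.29], [0.1, 2.45], [-1.04, 4.18], [0.21, 1.99], [-2.66, 2.66]. Speed limits (rad/s): [2.57, 2.57, 3.14, 3.14, 3.14, 3.14, 3.14].

### API

Orientations are given as [roll, pitch, yaw] about the fixed x, y, z axes, in that order (R = Rz(yaw) Ry(pitch) Rx(roll)).
In Python, from workcell import r gives the robot as it stands.
- The arm moves only by the tool play_rows, never from a script. Its argument "targets" is a list of rows, each an object with "fingers": the finger opening in m, from 0 to 0.0854; "slide": the shift along the world's x, y, z in m, a list of three; "delta_rot": the turn, a rotation vector about the world's x, y, z in rad, a list of three. In form: [{"fingers": fingers, "slide": [x, y, z], "delta_rot": [rx, ry, rz]}, ...]. A call has exactly 8 rows; each row is the pose to reach, as a shift and turn from the pose commanded when the call began; what a row does not reach only later rows make up. A row lasts 1/10 s, in which the tool goes at most 50 mm and 8.59 degrees, less where a joint would pass 70% of its speed; a pose out of reach is approached as far as the arm can. A call with a gripper value outside its range is refused whole. The fingers move at their own pace and stop on an object; "squeeze" is the grip in N (left out, the last holds). Time passes only in rows, so rows that repeat a pose let the fingers close, or fill a call up. It gives the time, the measured TCP pose, the force and the opening at its end, in the units of the state.
- r.get_obs(): the state, without advancing time (a new reading comes with each control period).
- r.get_image(name): name is "scene" or "top" or "wrist"; returns a dict with "frame" (420x560x3 uint8, red, green, blue), "depth" (420x560 float32, m along the optical axis (not along the pixel's ray), 0 where there is no reading), "fx", "fy", "cx", "cy" (pixels), "R" (3x3) and "t" (3): a world point X has camera coordinates R X + t; the wrist camera has in their place "hand_eye" (4x4, takes a point from camera to tool coordinates, whose origin is the TCP and whose axes are the tool frame's). Camera axes: x right, y down, z forward; pixel columns grow to the right and rows downward; lengths in m; the calibration is good to about 2 mm. A picture is of the moment at which its call begins: read the wrist's pose just before it.
- r.sign_off(): hands the job in, once; it reports no verdict.
The state is a dict: "time_s": time; "qpos": joint angles; "qd": joint speeds; "tau": joint torques, N m; "tcp_pos": TCP position; "ee_rot": TCP orientation; "force": force on the tool from outside, world axes, zero at the start; "ft_torque": the same for the moment, N m; "grip_width": opening from 0.0 (shut) to 1.0 (fully open).
Only numpy, scipy, OpenCV 4.12 (cv2) and the standard library are available. Lean on these libraries where they do the work, as an engineer would, in place of code of your own. Each camera call takes 0.05 s, during which the arm holds its last target.

## Working session

There is one attempt and no reset: what is moved stays moved. The work goes in short steps, Python scripts to look and compute and a tool call to move; the robot and the scene stay as the last step left them, time stands still between calls to the robot, and variables do not carry over. Pictures are saved under pics/ and viewed, and the job is handed in when it is done.

Besides the shell and the picture viewer there is one more tool, called after ">>>" as a command line: name --argument value ..., lists and objects as JSON in quotes. play_rows: Moves the arm, as the interface text tells. Its arguments: {"type":"object","properties":{"targets":{"type":"array","items":{"type":"object","properties":{"fingers":{"type":"number"},"slide":{"type":"array","items":{"type":"number"}},"delta_rot":{"type":"array","items":{"type":"number"}}}}},"squeeze":{"type":"number"}},"required":["targets"]}

```bash
ls; mkdir -p pics; python3 - <<'E'
from workcell import r
import cv2,numpy as np,pickle
o=r.get_obs();print(o)
d={}
for n in ("scene","top"):
    im=r.get_image(n);d[n]=im
    cv2.imwrite(f"pics/{n}0.png",im["frame"][:,:,::-1])
    print(n,im["fx"],im["cx"],im["cy"],im["R"],im["t"])
pickle.dump(d,open("d0.pkl","wb"))
E
```

```text
pics
{'time_s': 0.0, 'qpos': array([-1.35789633,  0.46944116, -0.0486071 ,  1.53373906,  0.02410866,
        1.14101453, -0.08229745]), 'qd': array([ 0.00114993, -0.00112557,  0.00041479,  0.00084094, -0.00052754,
       -0.0006327 , -0.00102612]), 'tau': array([ 1.25708957e-04, -5.10305250e+01, -4.69402748e-02, -2.37718302e+01,
        1.05508271e-02,  7.69740203e-03,  4.97420729e-06]), 'tcp_pos': array([0.1614632 , 0.65474368, 0.21604259]), 'ee_rot': array([3.14151368e+00, 2.01442961e-03, 1.32904588e+00]), 'force': array([ 0.40450647,  0.12021587, -1.00901775]), 'ft_torque': array([ 0.05626203, -0.01823961, -0.00158714]), 'grip_width': 1.0019049158267561}
scene 431.71253047586214 280.35970300148824 199.92340240484592 [[ 0.78796394  0.61568088 -0.00706319]
 [ 0.32804898 -0.42949778 -0.84137716]
 [-0.52105345  0.66065779 -0.54040224]] [-0.54047659 -0.10303056  1.56981802]
top 399.5826090082572 275.1623643468215 208.7469355693652 [[-0.00886159 -0.99978866 -0.01855032]
 [-0.98027363  0.01234861 -0.19725904]
 [ 0.19744642  0.01643636 -0.98017588]] [0.0855466  0.63023522 0.95860875]
```

View pics/scene0.png

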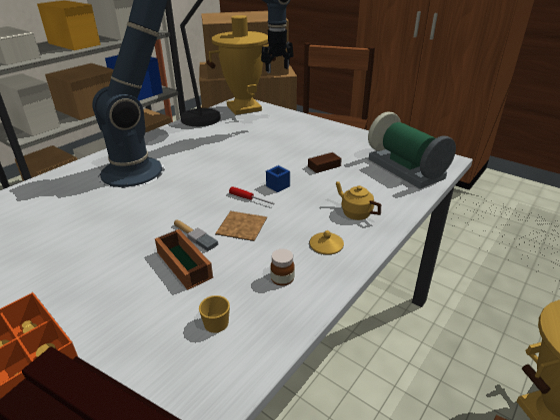

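View pics/top0.png

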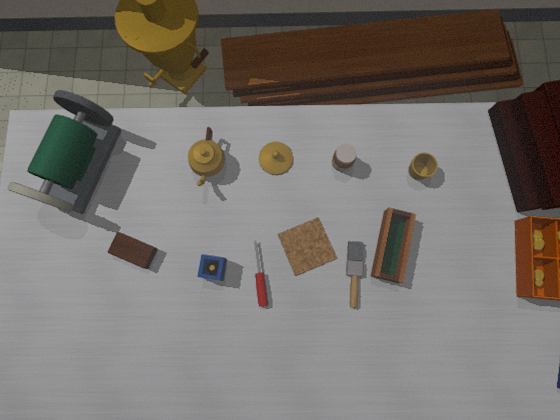

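```bash
cat > h.py <<'E'
import numpy as np,cv2
def ray(im,uv,z):
    uv=np.atleast_2d(np.asarray(uv,float))
    d=np.c_[(uv[:,0]-im["cx"])/im["fx"],(uv[:,1]-im["cy"])/im["fy"],np.ones(len(uv))]
    R,t=np.asarray(im["R"]),np.asarray(im["t"])
    c=-R.T@t; w=d@R
    return c+w*((z-c[2])/w[:,2])[:,None]
def cloud(im):
    h,w=im["depth"].shape
    u,v=np.meshgrid(np.arange(w),np.arange(h));D=im["depth"]
    p=np.stack([(u-im["cx"])/im["fx"]*D,(v-im["cy"])/im["fy"]*D,D],-1)
    return (p-np.asarray(im["t"]))@np.asarray(im["R"])
def rect(pts):
    (c,s,a)=cv2.minAreaRect((np.asarray(pts)[:,:2]*1000).astype(np.float32))
    return np.round(c,1),np.round(s,1),round(a,1)
E
python3 - <<'E'
import pickle;from h import *
d=pickle.load(open("d0.pkl","rb"));im=d["top"]
P=cloud(im);hsv=cv2.cvtColor(im["frame"],cv2.COLOR_RGB2HSV)
H,S,V=[hsv[...,i].astype(int) for i in range(3)]
v,u=np.mgrid[0:420,0:560]
def box(a,b,c,e):return (u>=a)&(u<b)&(v>=c)&(v<e)
def rep(n,m,z):
    m=cv2.morphologyEx(m.astype(np.uint8),cv2.MORPH_OPEN,np.ones((2,2)))>0
    uv=np.c_[u[m],v[m]];w=ray(im,uv,z)
    print(n,m.sum(),"ray",rect(w),"cloud",rect(P[m]),"z",np.percentile(P[m][:,2],[5,50,95]).round(4))
b=box(190,240,245,295)&(H>100)&(H<130)&(S>120)
rep("mould all",b,.06)
rep("mould top",b&(P[...,2]>.052),.06)
b=box(360,425,195,295)&(P[...,2]>.04);rep("tray top",b,.05)
b=box(270,345,210,280)&(S>70)&(H<25);rep("mat",b,.005)
for n,bx in dict(block=(100,165,225,275),screw=(245,275,235,315),brush=(340,368,235,315),cup=(400,445,145,190),jar=(325,365,135,180),lid=(250,300,135,180),pot=(180,230,120,190)).items():
    m=box(*bx)&(P[...,2]>.008); print(n,rect(P[m]),P[m][:,2].max().round(3))
print(P[268,212],P[400,280])
E
```

```text
mould all 250 ray (array([482.9, 239.5]), array([56.6, 54.7]), 80.2) cloud (array([483.8, 245.8]), array([65.7, 54.9]), 80.2) z [0.0016 0.0594 0.0627]
mould top 249 ray (array([482.9, 239.5]), array([56.6, 54.7]), 80.2) cloud (array([483.8, 245.8]), array([65.7, 54.9]), 80.2) z [0.0015 0.0594 0.0627]
tray top 979 ray (array([ 536.9, -226.2]), array([ 73.9, 180.3]), 75.1) cloud (array([ 531.3, -118.3]), array([189. , 368.7]), 2.4) z [0.0002 0.0488 0.0521]
mat 1991 ray (array([539.5,  -5.4]), array([118.6, 119.3]), 22.1) cloud (array([524.3,  13.3]), array([133. , 167.1]), 24.4) z [0.0008 0.0045 0.0078]
block (array([475.5, 290.7]), array([461.9,  66. ]), 70.4) 1.066
screw (array([475.7, 101.8]), array([169. ,  67.5]), 7.1) 1.066
brush (array([487. , -53.3]), array([194.3, 169.5]), 75.5) 1.066
cup (array([ 611.8, -129.9]), array([ 65.6, 525.6]), 36.4) 1.066
jar (array([620.7, -16.7]), array([ 58.8, 409.7]), 59.5) 1.066
lid (array([632.5,  90.5]), array([ 88.8, 400.7]), 85.5) 1.066
pot (array([628.4, 190.7]), array([470.8,  98. ]), 26.1) 1.066
[0.48368348 0.24129902 0.04186707] [ 0.15954239  0.07215323 -0.00097485]
```

```bash
python3 - <<'E'
import pickle;from h import *
d=pickle.load(open("d0.pkl","rb"));im=d["top"]
a=cv2.resize(im["frame"][230:310,160:260],None,fx=8,fy=8,interpolation=0)
cv2.imwrite("pics/m.png",a[:600,:,::-1])
E
```

```text
(no output)
```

View pics/m.png

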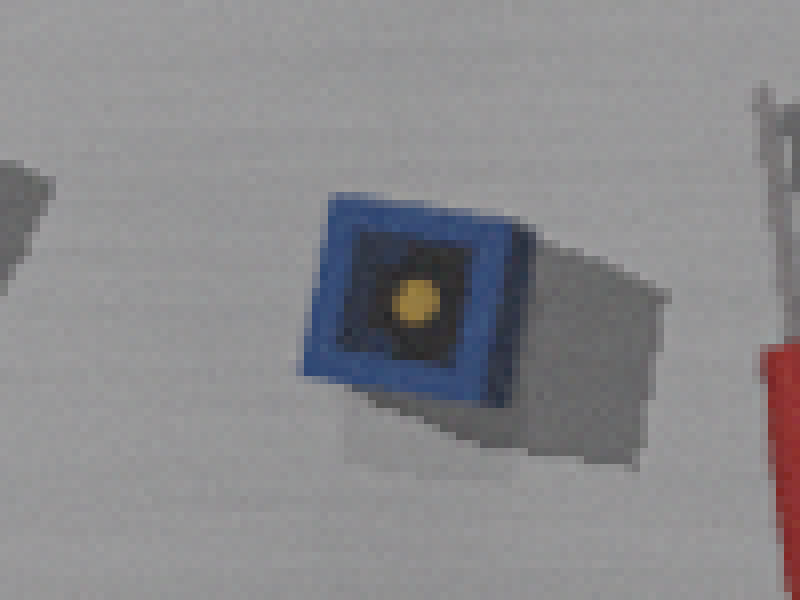

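>>> play_rows --targets '[{"fingers": 0.085, "slide": [0.03, -0.039, 0.01], "delta_rot": [0, 0, 0]}, {"fingers": 0.085, "slide": [0.06, -0.078, 0.02], "delta_rot": [0, 0, 0]}, {"fingers": 0.085, "slide": [0.09, -0.117, 0.03], "delta_rot": [0, 0, 0]}, {"fingers": 0.085, "slide": [0.12, -0.156, 0.04], "delta_rot": [0.1, 0, 0]}, {"fingers": 0.085, "slide": [0.15, -0.195, 0.05], "delta_rot": [0.2, 0, 0]}, {"fingers": 0.085, "slide": [0.18, -0.234, 0.05], "delta_rot": [0.3, 0.0, 0]}, {"fingers": 0.085, "slide": [0.21, -0.273, 0.05], "delta_rot": [0.4, 0, 0]}, {"fingers": 0.085, "slide": [0.24, -0.311, 0.05], "delta_rot": [0.5, 0, 0]}]'

```text
time_s: 0.9
tcp_pos: [0.3904, 0.357, 0.267]
ee_rot: [-3.016, -0.456, 1.299]
force: [0.7, 1.0, 1.3]
grip_width: 0.992
```

```bash
python3 - <<'E'
from workcell import r
o=r.get_obs()
np=__import__('numpy');np.set_printoptions(precision=4,suppress=True)
for k in('qpos','tcp_pos','ee_rot','time_s'):print(k,o[k])
E
```

```text
qpos [-0.693   0.071   0.109   2.0356 -0.5463  0.842   1.0723]
tcp_pos [0.3904 0.357  0.267 ]
ee_rot [-3.016  -0.4556  1.2989]
time_s 0.9
```

```bash
cat > fk.py <<'E'
import numpy as np
from scipy.spatial.transform import Rotation as Ro
D=[([-1.35789633,0.46944116,-0.0486071,1.53373906,0.02410866,1.14101453,-0.08229745],[0.1614632,0.65474368,0.21604259],[3.14151368,2.01442961e-03,1.32904588]),
([-0.693,0.071,0.109,2.0356,-0.5463,0.842,1.0723],[0.3904,0.357,0.267],[-3.016,-0.4556,1.2989])]
def chain(q,s):
    ax='zyzyzyz';M=np.eye(3);out=[]
    for a,qi,si in zip(ax,q,s):
        M=M@Ro.from_euler(a,si*qi).as_matrix();out.append(M)
    return out
E
python3 - <<'E'
from fk import *;import itertools
np.set_printoptions(precision=4,suppress=True)
res=[]
for s in itertools.product([-1,1],repeat=7):
    T=[chain(q,s)[-1].T@Ro.from_euler('xyz',e).as_matrix() for q,p,e in D]
    res.append((Ro.from_matrix(T[0].T@T[1]).magnitude(),s,T[0]))
res.sort(key=lambda x:x[0])
for x in res[:4]:print(x[0],x[1],Ro.from_matrix(x[2]).as_rotvec())
s=res[0][1]
A=[];b=[]
for q,p,e in D:
    c=chain(q,s)
    A.append(np.c_[[0,0,1],c[1][:,2],c[3][:,2],c[5][:,2]]);b.append(p)
A=np.vstack(A);b=np.hstack(b)
x,*_=np.linalg.lstsq(A,b,rcond=None);print(x,A@x-b)
E
```

```text
7.413444488467911e-05 (-1, 1, -1, 1, -1, 1, -1) [ 0.      0.     -3.1416]
0.007110052928038446 (1, -1, 1, -1, 1, -1, 1) [0.0008 0.     0.4835]
0.1427497986636146 (1, -1, 1, 1, 1, 1, 1) [0.2001 0.9222 0.4471]
0.146944411209635 (-1, 1, -1, -1, -1, -1, -1) [ 1.415  -0.0408 -2.8046]
[0.2045 0.5102 0.4924 0.2288] [-0.0418  0.012   0.0086 -0.009   0.002  -0.0086]
```

>>> play_rows --targets '[{"fingers": 0.085, "slide": [0.01, -0.015, 0], "delta_rot": [-0.06, -0.085, -0.02]}, {"fingers": 0.085, "slide": [0.02, -0.03, 0.0], "delta_rot": [-0.12, -0.17, -0.04]}, {"fingers": 0.085, "slide": [0.03, -0.045, 0.0], "delta_rot": [-0.18, -0.25, -0.06]}, {"fingers": 0.085, "slide": [0.04, -0.06, 0.0], "delta_rot": [-0.24, -0.34, -0.08]}, {"fingers": 0.085, "slide": [0.05, -0.08, 0.0], "delta_rot": [-0.3, -0.42, -0.1]}, {"fingers": 0.085, "slide": [0.06, -0.09, 0.0], "delta_rot": [-0.36, -0.51, -0.12]}, {"fingers": 0.085, "slide": [0.07, -0.1, 0.0], "delta_rot": [-0.42, -0.59, -0.14]}, {"fingers": 0.085, "slide": [0.08, -0.105, 0.0], "delta_rot": [-0.48, -0.68, -0.16]}]'

```text
time_s: 1.7
tcp_pos: [0.4696, 0.2538, 0.2671]
ee_rot: [2.46, -0.123, 1.373]
force: [-0.1, -0.1, -0.7]
grip_width: 0.993
```

```bash
python3 - <<'E'
from workcell import r
o=r.get_obs()
np=__import__('numpy');np.set_printoptions(precision=5,suppress=True)
for k in('qpos','tcp_pos','ee_rot','time_s'):print(k,o[k])
import json
json.dump([list(o[k]) for k in('qpos','tcp_pos','ee_rot')],open('p3.json','w'))
from fk import *;from scipy.optimize import lsq_linear
D.append([list(o[k]) for k in('qpos','tcp_pos','ee_rot')])
s=(-1,1,-1,1,-1,1,-1)
A=[];b=[]
for q,p,e in D:
    c=chain(q,s)
    A.append(np.c_[[0,0,1],c[1][:,2],c[3][:,2],c[5][:,2], c[0][:,0]*0+c[2][:,0],c[3][:,0],c[5][:,0], c[0][:,1],c[2][:,1],c[4][:,1]]);b.append(p)
b=np.hstack(b);A=np.vstack(A)
for n in (4,7):
  x,_,rk,sv=np.linalg.lstsq(A[:,:n],b,rcond=None);print(x,(A[:,:n]@x-b)*1000,sv)
for sub in ([0,1,2,3,4],[0,1,2,3,5],[0,1,2,3,6],[0,1,2,3,4,5],[0,1,2,3,4,6],[0,1,2,3,5,6],[0,1,2,3,7],[0,1,2,3,8],[0,1,2,3,9],[0,1,2,3,7,8,9]):
  x,*_=np.linalg.lstsq(A[:,sub],b,rcond=None);print(sub,x,np.abs(A[:,sub]@x-b).max()*1000)
E
```

```text
qpos [-0.82087 -0.00185 -0.07226  2.21112  0.91558  0.7065  -0.21698]
tcp_pos [0.46964 0.25378 0.26707]
ee_rot [ 2.46029 -0.12294  1.37259]
time_s 1.7
[0.23705 0.5635  0.46201 0.3324 ] [-41.12734   8.04698  -2.19354 -28.35002  37.14863   0.29591 -26.23619
  24.27769   1.89763] [3.06471 1.48219 0.59686 0.23322]
[-0.34587  0.44211  0.63373 -0.39241  0.50417 -0.29488  0.67231] [-36.84893  10.81499   0.8347  -15.44441  -6.84762  -2.48101   5.21491
  11.81901   1.64631] [3.38036 2.92463 0.87913 0.35566 0.34175 0.04865 0.03469]
[0, 1, 2, 3, 4] [ 0.24017  0.5646   0.46921  0.33439 -0.0072 ] 40.998673312392654
[0, 1, 2, 3, 5] [ 0.13368  0.58862  0.4197   0.3295  -0.06431] 39.0179560110568
[0, 1, 2, 3, 6] [0.24352 0.55406 0.51339 0.2986  0.03971] 40.91371165493746
[0, 1, 2, 3, 4, 5] [ 0.05359  0.6129   0.40234  0.3322  -0.01875 -0.11918] 36.88282488312661
[0, 1, 2, 3, 4, 6] [ 0.12564  0.34182  0.77296 -0.32972  0.48987  0.61892] 46.55306815204888
[0, 1, 2, 3, 5, 6] [-0.13843  0.64095  0.39359  0.2624  -0.24062  0.06948] 38.83035569815213
[0, 1, 2, 3, 7] [ 0.23594  0.55604  0.46633  0.32056 -0.04199] 1.2643516986686198
[0, 1, 2, 3, 8] [ 0.24084  0.55106  0.46749  0.3198  -0.04202] 1.8643405733857477
[0, 1, 2, 3, 9] [ 0.22814  0.56172  0.46306  0.32233 -0.03421] 24.773265466985773
[0, 1, 2, 3, 7, 8, 9] [ 0.23765  0.55423  0.46674  0.32024 -0.02629 -0.01546 -0.00038] 0.028674379921184157
```

```bash
cat >> fk.py <<'E'
from scipy.optimize import least_squares
S=(-1,1,-1,1,-1,1,-1)
PR=[0.23765,0.55423,0.46674,0.32024,-0.02629,-0.01546,-0.00038]
lo=np.array([-2.59,-.33,-1.39,.1,-1.04,.21,-2.66]);hi=np.array([2.59,1.99,1.29,2.45,4.18,1.99,2.66])
T0=np.diag([-1.,-1,1])
def fk(q):
    c=chain(q,S)
    p=np.c_[[0,0,1],c[1][:,2],c[3][:,2],c[5][:,2],c[0][:,1],c[2][:,1],c[4][:,1]]@PR
    return p,c[-1]@T0
def pts(q):
    c=chain(q,S);sh=np.array([0,0,PR[0]])+c[0][:,1]*PR[4];el=sh+c[1][:,2]*PR[1]+c[2][:,1]*PR[5];wr=el+c[3][:,2]*PR[2]
    return el,wr
def ik(p,R,starts=12,seed=0,q0=None,m=0.03):
    rng=np.random.default_rng(seed);best=None
    for i in range(starts):
        x0=q0 if (i==0 and q0 is not None) else rng.uniform(lo+m,hi-m)
        x0=np.clip(x0,lo+m+1e-3,hi-m-1e-3)
        f=lambda q:np.r_[(fk(q)[0]-p)*5,Ro.from_matrix(fk(q)[1]@R.T).as_rotvec()]
        s=least_squares(f,x0,bounds=(lo+m,hi-m),max_nfev=60)
        if s.cost<1e-6: return s.x
    return None
def toolR(jaw,tilt,flip=0):
    # jaw azimuth deg (tool x), tilt about tool x: tool z tilts toward dir jaw+90 by tilt deg
    R=Ro.from_euler('z',jaw,degrees=True)*Ro.from_euler('x',tilt,degrees=True)*Ro.from_euler('x',180,degrees=True)
    if flip: R=R*Ro.from_euler('z',180,degrees=True)
    return R.as_matrix()
E
cat > reach.py <<'E'
from fk import *
import sys
np.set_printoptions(precision=2,suppress=True)
print(toolR(0,45)[:,2])
for name,p,jaws in [("mould",(.483,.24,.035),(80,-10)),("tray",(.537,-.226,.085),(-15,75)),("mat",(.54,-.005,.04),(22,-68))]:
  for j in jaws:
    for fl in (0,1):
      ok=[]
      for t in range(-90,91,15):
        ok.append(ik(np.array(p),toolR(j,t,fl),starts=10) is not None)
      print(name,j,fl,''.join('X' if o else '.' for o in ok),flush=True)
E
time python3 reach.py
```

```text
[ 0.    0.71 -0.71]
mould 80 0 XXXXXXXXXXXX.
mould 80 1 XXX..XXXXXXX.
mould -10 0 XXXXXXXXXXXXX
mould -10 1 XXXXXXX.XX.XX
tray -15 0 XXXXXXXXXXXXX
tray -15 1 .....XXXXXXXX
tray 75 0 ...XXXXXXX...
tray 75 1 ...X.XXXXX...
mat 22 0 XXXXXXXXXXXXX
mat 22 1 X..XXXXXXXXXX
mat -68 0 ..XXXXXXX....
mat -68 1 ..XXXXXXX....
real	6m49.433s
user	6m42.342s
sys	0m0.240s
```

```bash
cat > sim.py <<'E'
from fk import *
from scipy.spatial.transform import Slerp
np.set_printoptions(precision=2,suppress=True)
mid=np.array([0,.5,0,1.5,1.5,1.1,0])
def step(q,p,R,w=0.02):
    f=lambda x:np.r_[(fk(x)[0]-p)*5,Ro.from_matrix(fk(x)[1]@R.T).as_rotvec(),w*(x-q)]
    s=least_squares(f,np.clip(q,lo+.02,hi-.02),bounds=(lo+.015,hi-.015),max_nfev=15)
    return s.x
def run(q,way,n=9,verbose=1):
    p,R=fk(q);worst=0
    for name,p1,R1 in way:
        p0,R0=p,R
        sl=Slerp([0,1],Ro.from_matrix([R0,R1]))
        e=0
        for k in range(1,n+1):
            a=k/n;pt=p0+(p1-p0)*a;Rt=sl(a).as_matrix()
            for _ in range(2): q=step(q,pt,Rt)
            pp,RR=fk(q);e=max(e,np.abs(pp-pt).max()*1000+100*Ro.from_matrix(RR@Rt.T).magnitude())
        p,R=p1,R1
        mar=np.minimum(q-lo,hi-q);el,wr=pts(q)
        if verbose:print(f"{name:8s} e={e:.1f} q={q} mar={mar.min():.2f}@{mar.argmin()+1} el_z={el[2]:.2f} wr={wr}")
        worst=max(worst,e)
    return q,worst
E
cat > try1.py <<'E'
from sim import *;import json
q0=np.array(json.load(open('p3.json'))[0])
M=np.array([.483,.24,.035]);T=np.array([.537,-.226,.085]);C=np.array([.5395,-.005,.04]);U=np.array([0,0,.15])
for sg in (-1,1):
  for jm,jt,fl in ((-10,-15,0),(-10,-15,1),(80,75,0),(80,75,1)):
    a=sg*45
    t=lambda j,x:toolR(j,x,fl)
    print("==",sg,jm,fl)
    w=[("pre",M+U,t(jm,a)),("grasp",M,t(jm,a)),("lift",M+U,t(jm,a)),("tilt",M+U,t(jm,-a)),("lay",M,t(jm,-a)),("up",M+U,t(jm,-a)),("tilt",M+U,t(jm,a)),("regrasp",M,t(jm,a)),("lift",M+U,t(jm,a)),("tilt",M+U,t(jm,-a)),("overtray",T+U,t(jt,-a)),("tap",T,t(jt,-a)),("ov",T+U,t(jt,-a)),("matup",C+U,t(jt,-a)),("mat",C,t(jt,-a))]
    print(run(q0,w)[1])
E
timeout 570 python3 try1.py
```

```text
== -1 -10 0
pre      e=0.0 q=[-0.86  0.62  0.11  1.59  0.38  1.59 -1.05] mar=0.40@6 el_z=0.69 wr=[0.52 0.46 0.41]
grasp    e=0.0 q=[-0.85  0.81  0.09  1.65  0.37  1.37 -1.14] mar=0.62@6 el_z=0.62 wr=[0.52 0.46 0.26]
lift     e=0.0 q=[-0.86  0.62  0.11  1.59  0.38  1.59 -1.05] mar=0.40@6 el_z=0.69 wr=[0.52 0.46 0.41]
tilt     e=0.0 q=[ 0.32  0.31 -0.53  2.16 -1.02  0.69  0.47] mar=0.02@5 el_z=0.76 wr=[0.44 0.02 0.41]
lay      e=0.0 q=[ 0.54  0.75 -0.85  2.22 -1.02  0.25  0.72] mar=0.02@5 el_z=0.64 wr=[0.44 0.02 0.26]
up       e=0.0 q=[ 0.51  0.36 -0.76  2.15 -0.91  0.62  0.38] mar=0.13@5 el_z=0.75 wr=[0.44 0.02 0.41]
tilt     e=0.0 q=[-0.63  0.63 -0.23  1.58  0.5   1.67 -1.19] mar=0.32@6 el_z=0.68 wr=[0.52 0.46 0.41]
regrasp  e=0.0 q=[-0.64  0.82 -0.22  1.64  0.54  1.46 -1.3 ] mar=0.53@6 el_z=0.61 wr=[0.52 0.46 0.26]
lift     e=0.0 q=[-0.63  0.63 -0.23  1.58  0.5   1.67 -1.19] mar=0.32@6 el_z=0.68 wr=[0.52 0.46 0.41]
tilt     e=0.0 q=[ 0.51  0.36 -0.76  2.15 -0.92  0.62  0.38] mar=0.12@5 el_z=0.75 wr=[0.44 0.02 0.41]
overtray e=0.0 q=[ 0.98  0.54 -0.42  1.65 -0.55  1.32  0.55] mar=0.4
[... 10811 characters left out ...]
  1.81 -1.7 ] mar=0.18@6 el_z=0.65 wr=[0.71 0.2  0.41]
tilt     e=27.2 q=[-1.85  0.45  1.27  2.28  0.25  0.29 -2.64] mar=0.02@3 el_z=0.74 wr=[0.3  0.28 0.43]
overtray e=42.6 q=[ 1.61  0.29 -1.37  2.24  1.27  0.23 -2.64] mar=0.02@3 el_z=0.77 wr=[ 0.32 -0.17  0.47]
tap      e=36.9 q=[ 1.26  0.52 -1.    2.22  1.41  0.23 -2.64] mar=0.02@6 el_z=0.71 wr=[ 0.36 -0.22  0.37]
ov       e=33.8 q=[ 1.61  0.29 -1.37  2.24  1.27  0.23 -2.64] mar=0.02@3 el_z=0.77 wr=[ 0.32 -0.17  0.47]
matup    e=20.6 q=[-1.4   0.13  1.27  2.35  0.71  0.23 -2.64] mar=0.02@6 el_z=0.79 wr=[0.36 0.05 0.45]
mat      e=60.9 q=[-0.72  0.41  0.54  2.27  0.58  0.23 -2.64] mar=0.02@6 el_z=0.75 wr=[0.43 0.08 0.35]
60.894167230952064
```

```bash
cat > try2.py <<'E'
from sim import *;import json
q0=np.array(json.load(open('p3.json'))[0])
M=np.array([.483,.24,.033]);T=np.array([.537,-.226,.085]);C=np.array([.5395,-.005,.04]);U=np.array([0,0,.12])
t=lambda j,x:toolR(j,x,0)
for b in (30,40):
    a=b-90;jm,jt=-10,-15
    print("==",a,b)
    w=[("pre",M+U,t(jm,a)),("grasp",M,t(jm,a)),("lift",M+U,t(jm,a)),("tilt",M+U,t(jm,b)),("lay",M,t(jm,b)),("up",M+U,t(jm,b)),("tilt",M+U,t(jm,a)),("regrasp",M,t(jm,a)),("lift",M+U,t(jm,a)),("tilt",M+U,t(jm,b)),("overtray",T+U,t(jt,b)),("tap",T,t(jt,b)),("ov",T+U,t(jt,b)),("matup",C+U,t(jt,b)),("mat",C,t(jt,b))]
    print(run(q0,w)[1])
E
timeout 570 python3 try2.py
```

```text
== -60 30
pre      e=0.0 q=[-0.91  0.79  0.14  1.53  0.44  1.73 -1.09] mar=0.26@6 el_z=0.63 wr=[0.53 0.51 0.31]
grasp    e=0.0 q=[-0.9   0.95  0.13  1.54  0.42  1.59 -1.16] mar=0.40@6 el_z=0.56 wr=[0.53 0.51 0.19]
lift     e=0.0 q=[-0.91  0.79  0.14  1.53  0.44  1.73 -1.09] mar=0.26@6 el_z=0.63 wr=[0.53 0.51 0.31]
tilt     e=0.0 q=[-0.07  0.27 -0.24  2.12 -0.72  0.63  0.1 ] mar=0.32@5 el_z=0.77 wr=[0.46 0.08 0.43]
lay      e=0.0 q=[ 0.03  0.51 -0.37  2.19 -0.9   0.37  0.39] mar=0.14@5 el_z=0.72 wr=[0.46 0.08 0.31]
up       e=0.0 q=[-0.06  0.27 -0.25  2.12 -0.72  0.63  0.1 ] mar=0.32@5 el_z=0.77 wr=[0.46 0.08 0.43]
tilt     e=0.0 q=[-0.93  0.79  0.16  1.53  0.44  1.73 -1.08] mar=0.26@6 el_z=0.63 wr=[0.53 0.51 0.31]
regrasp  e=0.0 q=[-0.92  0.95  0.14  1.54  0.41  1.58 -1.15] mar=0.41@6 el_z=0.56 wr=[0.53 0.51 0.19]
lift     e=0.0 q=[-0.93  0.79  0.16  1.53  0.44  1.73 -1.08] mar=0.26@6 el_z=0.63 wr=[0.53 0.51 0.31]
tilt     e=0.0 q=[-0.09  0.27 -0.21  2.12 -0.73  0.64  0.11] mar=0.31@5 el_z=0.77 wr=[0.46 0.08 0.43]
overtray e=0.0 q=[ 0.51  0.44  0.11  1.72 -0.57  1.24  0.61] mar=0.47@
[... 1353 characters left out ...]
.65 -1.15] mar=0.34@6 el_z=0.66 wr=[0.53 0.48 0.36]
tilt     e=0.0 q=[ 0.32  0.36 -0.59  2.16 -0.89  0.58  0.35] mar=0.15@5 el_z=0.75 wr=[0.45 0.04 0.4 ]
overtray e=0.0 q=[ 0.84  0.51 -0.25  1.69 -0.56  1.26  0.6 ] mar=0.48@5 el_z=0.72 wr=[ 0.48 -0.42  0.45]
tap      e=0.0 q=[ 0.84  0.66 -0.25  1.76 -0.57  1.08  0.71] mar=0.47@5 el_z=0.67 wr=[ 0.48 -0.42  0.33]
ov       e=0.0 q=[ 0.84  0.51 -0.25  1.69 -0.56  1.26  0.6 ] mar=0.48@5 el_z=0.72 wr=[ 0.48 -0.42  0.45]
matup    e=0.0 q=[ 0.63  0.42 -0.39  1.99 -0.72  0.9   0.51] mar=0.32@5 el_z=0.74 wr=[ 0.49 -0.2   0.41]
mat      e=0.0 q=[ 0.64  0.63 -0.41  2.05 -0.77  0.69  0.68] mar=0.27@5 el_z=0.68 wr=[ 0.49 -0.2   0.29]
0.0006910943757979561
```

```bash
python3 - <<'E'
# mould yaw by rim corner edges
import pickle;from h import *
d=pickle.load(open("d0.pkl","rb"));im=d["top"]
c=np.array([(332,195),(520,219),(490,402),(303,374)])/8+[160,230]-.5
w=ray(im,c,.06)[:,:2];print(w.round(4),w.mean(0))
for i in range(4):
    e=w[(i+1)%4]-w[i];print(np.linalg.norm(e),np.degrees(np.arctan2(e[1],e[0])))
# scene cross check
im=d["scene"];hsv=cv2.cvtColor(im["frame"],cv2.COLOR_RGB2HSV)
cv2.imwrite("pics/ms.png",cv2.resize(im["frame"][155:200,250:310],None,fx=10,fy=10,interpolation=0)[...,::-1])
E
```

```text
[[0.5182 0.2667]
 [0.5101 0.2072]
 [0.4536 0.2157]
 [0.4627 0.2742]] [0.4861592 0.2409581]
0.060016793303536174 -97.79520480917871
0.057148436034790015 171.52402813972975
0.059261054221321545 81.13459489152982
0.056037625469215764 -7.706173650291096
```

View pics/ms.png

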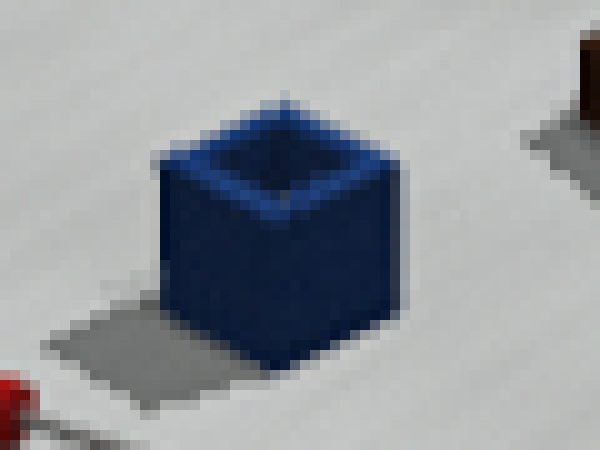

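```bash
cat > dlt.py <<'E'
from fk import *
from workcell import r
np.set_printoptions(precision=4,suppress=True)
def delta(p,R):
    o=r.get_obs();R0=Ro.from_euler('xyz',o['ee_rot']).as_matrix()
    print('cur',o['tcp_pos'],'slide',np.asarray(p)-o['tcp_pos'],'rot',Ro.from_matrix(R@R0.T).as_rotvec(),'q',o['qpos'],'t',o['time_s'],'f',o['force'],o['grip_width'])
E
python3 - <<'E'
from dlt import *
import pickle;from h import ray
d=pickle.load(open("d0.pkl","rb"))["scene"]
c=np.array([(285,103),(400,160),(282,215),(160,160)])/10+[250,155]-.5
print(ray(d,c,.06).mean(0), ray(d,c,.06))
R=toolR(-8.3,-60);G=np.array([.485,.240,.033]);print(R[:,2])
delta(G-.12*R[:,2],R)
E
```

```text
[0.485  0.2432 0.06  ] [[0.4613 0.275  0.06  ]
 [0.517  0.2666 0.06  ]
 [0.5086 0.2134 0.06  ]
 [0.453  0.2179 0.06  ]]
[-0.125 -0.857 -0.5  ]
cur [0.4696 0.2538 0.2671] slide [ 0.0304  0.0891 -0.1741] rot [-0.4074 -0.1228 -1.5195] q [-0.8209 -0.0018 -0.0723  2.2111  0.9156  0.7065 -0.217 ] t 1.7 f [-0.0932 -0.1178 -0.7332] 0.9931519105969586
```

>>> play_rows --targets '[{"fingers": 0.085, "slide": [0.004, 0.012, 0], "delta_rot": [-0.037, -0.011, -0.137]}, {"fingers": 0.085, "slide": [0.008, 0.024, 0], "delta_rot": [-0.074, -0.022, -0.274]}, {"fingers": 0.085, "slide": [0.012, 0.036, 0], "delta_rot": [-0.111, -0.033, -0.411]}, {"fingers": 0.085, "slide": [0.016, 0.048, 0], "delta_rot": [-0.148, -0.044, -0.548]}, {"fingers": 0.085, "slide": [0.02, 0.06, 0], "delta_rot": [-0.185, -0.055, -0.685]}, {"fingers": 0.085, "slide": [0.024, 0.072, 0], "delta_rot": [-0.222, -0.066, -0.822]}, {"fingers": 0.085, "slide": [0.028, 0.084, 0], "delta_rot": [-0.259, -0.077, -0.959]}, {"fingers": 0.085, "slide": [0.03, 0.09, -0.02], "delta_rot": [-0.294, -0.089, -1.097]}]'

```text
time_s: 2.5
tcp_pos: [0.4994, 0.3476, 0.2475]
ee_rot: [2.216, 0.022, 0.278]
force: [0.4, 0.8, 0.8]
grip_width: 0.992
```

```bash
python3 - <<'E'
from dlt import *
R=toolR(-8.3,-60);G=np.array([.485,.241,.033])
delta(G-.12*R[:,2],R)
E
```

```text
cur [0.4994 0.3476 0.2475] slide [ 0.0006 -0.0038 -0.1545] rot [-0.1204 -0.0305 -0.4208] q [-1.0033  0.6474  0.0077  1.4637  0.6389  1.7211 -0.8426] t 2.5 f [0.3698 0.7696 0.8196] 0.9922374803608297
```

>>> play_rows --targets '[{"fingers": 0.085, "slide": [0, 0, -0.02], "delta_rot": [-0.036, -0.009, -0.125]}, {"fingers": 0.085, "slide": [0, 0, -0.04], "delta_rot": [-0.072, -0.018, -0.25]}, {"fingers": 0.085, "slide": [0, 0, -0.06], "delta_rot": [-0.105, -0.027, -0.37]}, {"fingers": 0.085, "slide": [0, 0, -0.08], "delta_rot": [-0.12, -0.03, -0.421]}, {"fingers": 0.085, "slide": [0, -0.002, -0.11], "delta_rot": [-0.12, -0.03, -0.421]}, {"fingers": 0.085, "slide": [0, -0.004, -0.14], "delta_rot": [-0.12, -0.03, -0.421]}, {"fingers": 0.085, "slide": [0, -0.004, -0.154], "delta_rot": [-0.12, -0.03, -0.421]}, {"fingers": 0.085, "slide": [0, -0.004, -0.154], "delta_rot": [-0.12, -0.03, -0.421]}]'

```text
time_s: 3.3
tcp_pos: [0.4982, 0.34, 0.0903]
ee_rot: [2.089, 0.008, -0.142]
force: [-0.6, -0.1, 0.2]
grip_width: 0.995
```

```bash
python3 - <<'E'
from dlt import *;import cv2
R=toolR(-8.3,-60);G=np.array([.485,.241,.033])
delta(G,R)
im=r.get_image("wrist");cv2.imwrite("pics/w1.png",im["frame"][...,::-1]);print(im["hand_eye"],im["fx"],im["cx"],im["cy"])
import pickle;pickle.dump((im,r.get_obs()),open("w1.pkl","wb"))
E
```

```text
cur [0.4982 0.34   0.0903] slide [-0.0132 -0.099  -0.0573] rot [ 0.0043 -0.0083 -0.0025] q [-0.9534  0.9768  0.0918  1.2972  0.4178  1.8084 -1.1112] t 3.3 f [-0.5853 -0.075   0.1634] 0.9951754549133222
[[ 1.      0.0002 -0.0002 -0.0003]
 [-0.0001  0.9634  0.2681 -0.0688]
 [ 0.0003 -0.2681  0.9634 -0.1559]
 [ 0.      0.      0.      1.    ]] 300.1297285350329 282.89707841382995 210.1408400492061
```

View pics/w1.png

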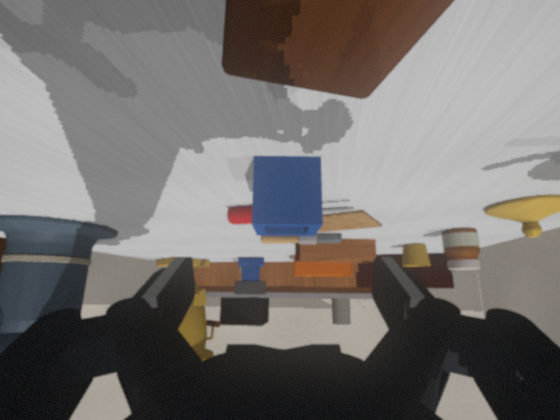

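>>> play_rows --targets '[{"fingers": 0.085, "slide": [-0.0026, -0.02, -0.0115], "delta_rot": [0.004, -0.008, -0.002]}, {"fingers": 0.085, "slide": [-0.0053, -0.04, -0.023], "delta_rot": [0.004, -0.008, -0.002]}, {"fingers": 0.085, "slide": [-0.008, -0.06, -0.0345], "delta_rot": [0.004, -0.008, -0.002]}, {"fingers": 0.085, "slide": [-0.0106, -0.08, -0.046], "delta_rot": [0.004, -0.008, -0.002]}, {"fingers": 0.085, "slide": [-0.0132, -0.099, -0.0573], "delta_rot": [0.004, -0.008, -0.002]}, {"fingers": 0.085, "slide": [-0.0132, -0.099, -0.0573], "delta_rot": [0.004, -0.008, -0.002]}, {"fingers": 0.04, "slide": [-0.0132, -0.099, -0.0573], "delta_rot": [0.004, -0.008, -0.002]}, {"fingers": 0.04, "slide": [-0.0132, -0.099, -0.0573], "delta_rot": [0.004, -0.008, -0.002]}]' --squeeze 60

```text
time_s: 4.15
tcp_pos: [0.4868, 0.2438, 0.0361]
ee_rot: [2.101, -0.004, -0.143]
force: [4.8, 2.3, 2.0]
grip_width: 0.691
```

>>> play_rows --targets '[{"fingers": 0.04, "slide": [0, 0, 0], "delta_rot": [0, 0, 0]}, {"fingers": 0.04, "slide": [0, 0, 0], "delta_rot": [0, 0, 0]}, {"fingers": 0.04, "slide": [0, 0, 0], "delta_rot": [0, 0, 0]}, {"fingers": 0.04, "slide": [0, 0, 0.01], "delta_rot": [0, 0, 0]}, {"fingers": 0.04, "slide": [0, 0, 0.03], "delta_rot": [0, 0, 0]}, {"fingers": 0.04, "slide": [0, 0, 0.05], "delta_rot": [0, 0, 0]}, {"fingers": 0.04, "slide": [0, 0, 0.07], "delta_rot": [0, 0, 0]}, {"fingers": 0.04, "slide": [0, 0, 0.08], "delta_rot": [0, 0, 0]}]'

```text
time_s: 4.95
tcp_pos: [0.4867, 0.242, 0.1179]
ee_rot: [2.101, -0.005, -0.145]
force: [0.9, 0.2, -3.7]
grip_width: 0.659
```

```bash
python3 - <<'E'
from dlt import *;import cv2
R=toolR(-8.3,30);delta(np.array([.485,.241,.033]),R)
im=r.get_image("scene");cv2.imwrite("pics/s2.png",im["frame"][100:300,180:430,::-1].repeat(3,0).repeat(3,1))
E
```

```text
cur [0.4867 0.242  0.1179] slide [-0.0017 -0.001  -0.0849] rot [ 1.5484 -0.2219  0.0042] q [-0.9021  0.8296  0.1094  1.5431  0.4644  1.6781 -1.1163] t 4.95 f [ 0.8801  0.2216 -3.6671] 0.6592715875533954
```

View pics/s2.png

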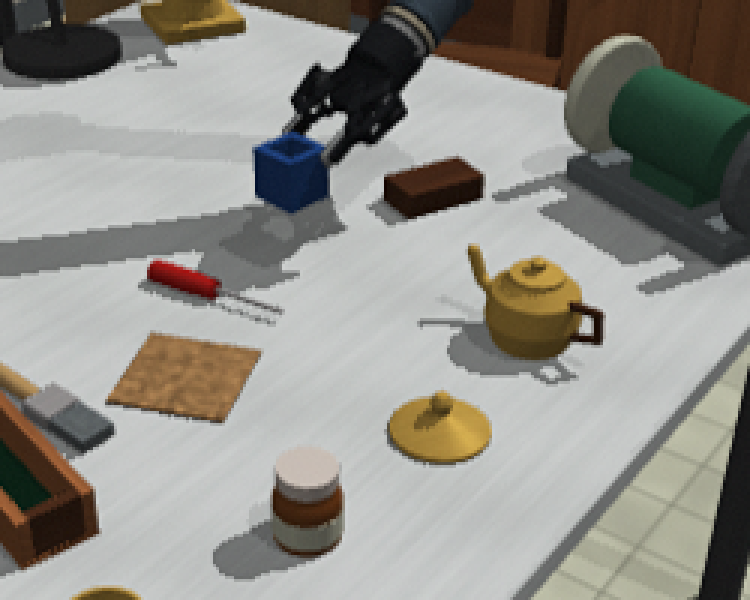

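>>> play_rows --targets '[{"fingers": 0.04, "slide": [0, 0, 0.01], "delta_rot": [0.141, -0.0206, 0]}, {"fingers": 0.04, "slide": [0, 0, 0.02], "delta_rot": [0.282, -0.0412, 0]}, {"fingers": 0.04, "slide": [0, 0, 0.03], "delta_rot": [0.423, -0.0618, 0]}, {"fingers": 0.04, "slide": [0, 0, 0.03], "delta_rot": [0.564, -0.0824, 0]}, {"fingers": 0.04, "slide": [0, 0, 0.03], "delta_rot": [0.705, -0.103, 0]}, {"fingers": 0.04, "slide": [0, 0, 0.03], "delta_rot": [0.846, -0.1236, 0]}, {"fingers": 0.04, "slide": [0, 0, 0.03], "delta_rot": [0.987, -0.1442, 0]}, {"fingers": 0.04, "slide": [0, 0, 0.03], "delta_rot": [1.128, -0.1648, 0]}]'

```text
time_s: 5.8
tcp_pos: [0.485, 0.2403, 0.1456]
ee_rot: [-3.043, -0.001, -0.147]
force: [-0.6, -0.4, -5.2]
grip_width: 0.662
```

>>> play_rows --targets '[{"fingers": 0.04, "slide": [0, 0, 0], "delta_rot": [0.141, -0.0206, 0]}, {"fingers": 0.04, "slide": [0, 0, 0], "delta_rot": [0.282, -0.0412, 0]}, {"fingers": 0.04, "slide": [0, 0, -0.02], "delta_rot": [0.426, -0.0622, 0]}, {"fingers": 0.04, "slide": [0, 0, -0.04], "delta_rot": [0.426, -0.0622, 0]}, {"fingers": 0.04, "slide": [0, 0, -0.06], "delta_rot": [0.426, -0.0622, 0]}, {"fingers": 0.04, "slide": [0, 0, -0.08], "delta_rot": [0.426, -0.0622, 0]}, {"fingers": 0.04, "slide": [0, 0, -0.09], "delta_rot": [0.426, -0.0622, 0]}, {"fingers": 0.04, "slide": [0, 0, -0.09], "delta_rot": [0.426, -0.0622, 0]}]'

```text
time_s: 6.6
tcp_pos: [0.4843, 0.2409, 0.0536]
ee_rot: [-2.616, 0.004, -0.147]
force: [0.2, -0.5, -4.6]
grip_width: 0.655
```

```bash
python3 - <<'E'
from dlt import *;import cv2
R=toolR(-8.3,30);delta(np.array([.485,.241,.033]),R)
im=r.get_image("scene");cv2.imwrite("pics/s3.png",im["frame"][100:250,180:380,::-1].repeat(4,0).repeat(4,1))
E
```

```text
cur [0.4843 0.2409 0.0536] slide [ 0.0007  0.0001 -0.0206] rot [-0.0025 -0.0034  0.0023] q [ 0.0814  0.4827 -0.4258  2.1646 -0.7671  0.4143  0.2639] t 6.6 f [ 0.1546 -0.458  -4.6062] 0.6552709845083827
```

View pics/s3.png

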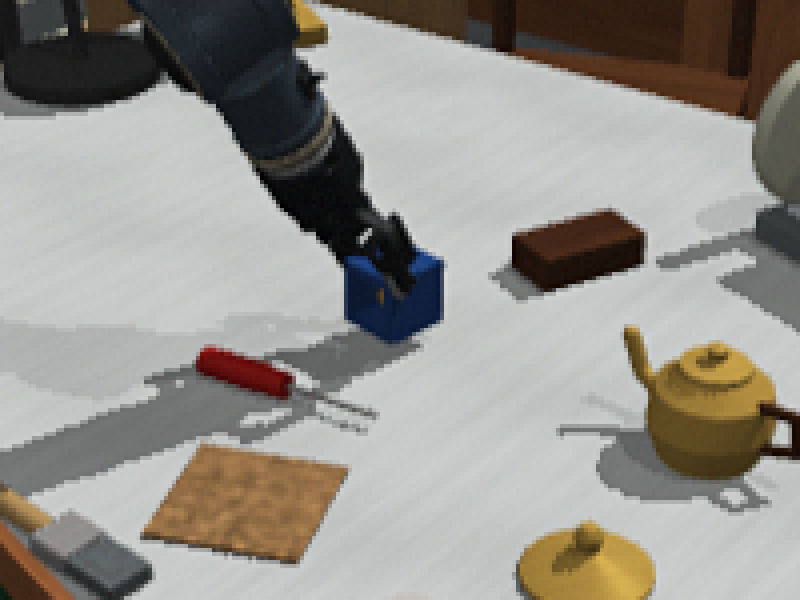

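>>> play_rows --targets '[{"fingers": 0.04, "slide": [0, 0, -0.005], "delta_rot": [0, 0, 0]}, {"fingers": 0.04, "slide": [0, 0, -0.01], "delta_rot": [0, 0, 0]}, {"fingers": 0.04, "slide": [0, 0, -0.014], "delta_rot": [0, 0, 0]}, {"fingers": 0.04, "slide": [0, 0, -0.017], "delta_rot": [0, 0, 0]}, {"fingers": 0.04, "slide": [0, 0, -0.019], "delta_rot": [0, 0, 0]}, {"fingers": 0.04, "slide": [0, 0, -0.02], "delta_rot": [0, 0, 0]}, {"fingers": 0.04, "slide": [0, 0, -0.021], "delta_rot": [0, 0, 0]}, {"fingers": 0.04, "slide": [0, 0, -0.021], "delta_rot": [0, 0, 0]}]'

```text
time_s: 7.45
tcp_pos: [0.486, 0.2417, 0.0341]
ee_rot: [-2.615, -0.0, -0.148]
force: [0.9, -0.3, -4.8]
grip_width: 0.662
```

>>> play_rows --targets '[{"fingers": 0.04, "slide": [0, 0, -0.001], "delta_rot": [0, 0, 0]}, {"fingers": 0.04, "slide": [0, 0, -0.002], "delta_rot": [0, 0, 0]}, {"fingers": 0.04, "slide": [0, 0, -0.003], "delta_rot": [0, 0, 0]}, {"fingers": 0.04, "slide": [0, 0, -0.004], "delta_rot": [0, 0, 0]}, {"fingers": 0.04, "slide": [0, 0, -0.004], "delta_rot": [0, 0, 0]}, {"fingers": 0.04, "slide": [0, 0, -0.004], "delta_rot": [0, 0, 0]}, {"fingers": 0.04, "slide": [0, 0, -0.004], "delta_rot": [0, 0, 0]}, {"fingers": 0.04, "slide": [0, 0, -0.004], "delta_rot": [0, 0, 0]}]'

```text
time_s: 8.25
tcp_pos: [0.4861, 0.2416, 0.0317]
ee_rot: [-2.613, -0.001, -0.147]
force: [-5.0, -7.7, 13.8]
grip_width: 0.66
```

>>> play_rows --targets '[{"fingers": 0.085, "slide": [0, 0, 0.002], "delta_rot": [0, 0, 0]}, {"fingers": 0.085, "slide": [0, 0, 0.002], "delta_rot": [0, 0, 0]}, {"fingers": 0.085, "slide": [0, 0, 0.002], "delta_rot": [0, 0, 0]}, {"fingers": 0.085, "slide": [-0.001, -0.01, 0.02], "delta_rot": [0, 0, 0]}, {"fingers": 0.085, "slide": [-0.003, -0.022, 0.04], "delta_rot": [0, 0, 0]}, {"fingers": 0.085, "slide": [-0.005, -0.04, 0.07], "delta_rot": [0, 0, 0]}, {"fingers": 0.085, "slide": [-0.006, -0.055, 0.11], "delta_rot": [0, 0, 0]}, {"fingers": 0.085, "slide": [-0.006, -0.055, 0.15], "delta_rot": [0, 0, 0]}]'

```text
time_s: 9.05
tcp_pos: [0.4799, 0.1846, 0.1809]
ee_rot: [-2.616, 0.001, -0.151]
force: [0.9, 1.1, -0.5]
grip_width: 0.994
```

```bash
python3 - <<'E'
from dlt import *;import cv2,pickle
im=r.get_image("top");pickle.dump(im,open("d4.pkl","wb"))
cv2.imwrite("pics/t4.png",im["frame"][230:310,160:260,::-1].repeat(7,0).repeat(7,1))
im=r.get_image("scene")
cv2.imwrite("pics/s4.png",im["frame"][150:230,220:330,::-1].repeat(7,0).repeat(7,1))
R=toolR(-8.3,-60);delta(np.array([.485,.241,.033])-.12*R[:,2],R)
E
```

```text
cur [0.4835 0.1871 0.1855] slide [ 0.0165  0.1567 -0.0925] rot [-1.5582  0.2394 -0.0055] q [ 0.141   0.2273 -0.3355  2.0976 -0.6455  0.7459  0.1383] t 9.15 f [1.4534 0.6472 0.2322] 0.9987659183777904
```

View pics/t4.png

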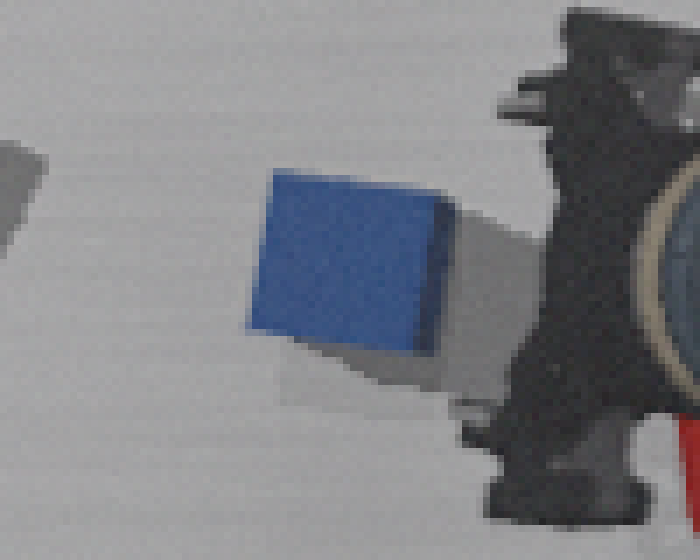

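View pics/s4.png

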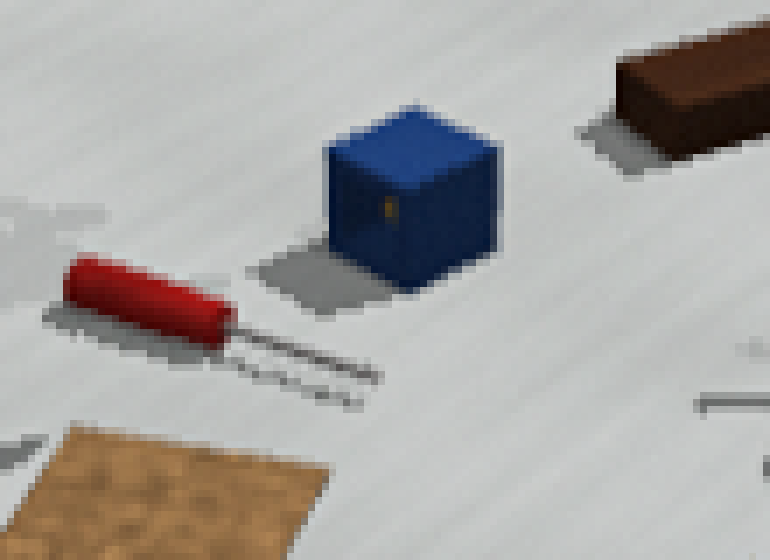

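```bash
python3 - <<'E'
from h import *;import pickle
im=pickle.load(open("d4.pkl","rb"))
c=np.array([(274,170),(444,190),(415,353),(248,327)])/7+[160,230]-.5
w=ray(im,c,.058)[:,:2];print(w.mean(0),w)
for i in range(4):
    e=w[(i+1)%4]-w[i];print(np.linalg.norm(e),np.degrees(np.arctan2(e[1],e[0])))
E
```

```text
[0.48643833 0.24655987] [[0.51870756 0.27308958]
 [0.51088698 0.21150741]
 [0.45323467 0.22086723]
 [0.46292411 0.28077526]]
0.06207676600480142 -97.23749261525198
0.05840714796936823 170.77852567414234
0.06068655143765735 80.81261851379371
0.056310412249933765 -7.844652579738018
```

>>> play_rows --targets '[{"fingers": 0.085, "slide": [0.001, 0.01, 0.02], "delta_rot": [-0.141, 0.0215, 0]}, {"fingers": 0.085, "slide": [0.003, 0.03, 0.03], "delta_rot": [-0.282, 0.043, 0]}, {"fingers": 0.085, "slide": [0.006, 0.05, 0.03], "delta_rot": [-0.423, 0.0645, 0]}, {"fingers": 0.085, "slide": [0.008, 0.075, 0.03], "delta_rot": [-0.564, 0.086, 0]}, {"fingers": 0.085, "slide": [0.01, 0.1, 0.02], "delta_rot": [-0.705, 0.1075, 0]}, {"fingers": 0.085, "slide": [0.012, 0.12, 0.01], "delta_rot": [-0.846, 0.129, 0]}, {"fingers": 0.085, "slide": [0.014, 0.14, 0], "delta_rot": [-0.987, 0.1505, 0]}, {"fingers": 0.085, "slide": [0.016, 0.162, -0.01], "delta_rot": [-1.128, 0.172, 0]}]'

```text
time_s: 9.95
tcp_pos: [0.4957, 0.3505, 0.1696]
ee_rot: [2.588, 0.002, -0.148]
force: [1.2, 0.4, -1.1]
grip_width: 0.998
```

```bash
python3 - <<'E'
from dlt import *
R=toolR(-8.3,-60);delta(np.array([.486,.247,.033])-.1*R[:,2],R);delta(np.array([.486,.247,.033]),R)
E
```

```text
cur [0.4957 0.3505 0.1696] slide [ 0.0028 -0.0178 -0.0866] rot [-0.4884  0.0697  0.0034] q [-0.724   0.6514 -0.1822  1.4582  0.3755  1.5449 -1.1512] t 9.95 f [ 1.1506  0.4362 -1.092 ] 0.997890430515216
cur [0.4957 0.3505 0.1696] slide [-0.0097 -0.1035 -0.1366] rot [-0.4884  0.0697  0.0034] q [-0.724   0.6514 -0.1822  1.4582  0.3755  1.5449 -1.1512] t 9.95 f [ 1.1506  0.4362 -1.092 ] 0.997890430515216
```

>>> play_rows --targets '[{"fingers": 0.085, "slide": [0.001, -0.005, -0.015], "delta_rot": [-0.14, 0.02, 0]}, {"fingers": 0.085, "slide": [0.002, -0.01, -0.03], "delta_rot": [-0.28, 0.04, 0]}, {"fingers": 0.085, "slide": [0.003, -0.014, -0.045], "delta_rot": [-0.42, 0.06, 0]}, {"fingers": 0.085, "slide": [0.003, -0.018, -0.065], "delta_rot": [-0.45, 0.066, 0]}, {"fingers": 0.085, "slide": [0.003, -0.018, -0.086], "delta_rot": [-0.45, 0.066, 0]}, {"fingers": 0.085, "slide": [0.001, -0.035, -0.096], "delta_rot": [-0.45, 0.066, 0]}, {"fingers": 0.085, "slide": [-0.001, -0.052, -0.106], "delta_rot": [-0.45, 0.066, 0]}, {"fingers": 0.085, "slide": [-0.001, -0.052, -0.106], "delta_rot": [-0.45, 0.066, 0]}]'

```text
time_s: 10.75
tcp_pos: [0.4947, 0.2937, 0.0631]
ee_rot: [2.135, 0.003, -0.153]
force: [0.2, -0.5, 1.0]
grip_width: 0.994
```

```bash
python3 - <<'E'
from dlt import *
R=toolR(-8.3,-60);delta(np.array([.486,.247,.033]),R)
E
```

```text
cur [0.4947 0.2937 0.0631] slide [-0.0087 -0.0467 -0.0301] rot [-0.0402  0.0034  0.008 ] q [-0.811   0.9391 -0.0859  1.4202  0.5082  1.7231 -1.2272] t 10.75 f [ 0.2125 -0.4891  1.0449] 0.9937839102192448
```

>>> play_rows --targets '[{"fingers": 0.085, "slide": [-0.003, -0.016, -0.01], "delta_rot": [-0.03, 0.003, 0.004]}, {"fingers": 0.085, "slide": [-0.006, -0.031, -0.02], "delta_rot": [-0.03, 0.003, 0.004]}, {"fingers": 0.085, "slide": [-0.008, -0.047, -0.03], "delta_rot": [-0.03, 0.003, 0.004]}, {"fingers": 0.085, "slide": [-0.008, -0.047, -0.03], "delta_rot": [-0.03, 0.003, 0.004]}, {"fingers": 0.04, "slide": [-0.008, -0.047, -0.03], "delta_rot": [-0.03, 0.003, 0.004]}, {"fingers": 0.04, "slide": [-0.008, -0.047, -0.03], "delta_rot": [-0.03, 0.003, 0.004]}, {"fingers": 0.04, "slide": [-0.008, -0.047, -0.03], "delta_rot": [-0.03, 0.003, 0.004]}, {"fingers": 0.04, "slide": [-0.008, -0.047, -0.03], "delta_rot": [-0.03, 0.003, 0.004]}]' --squeeze 90

```text
time_s: 11.55
tcp_pos: [0.4874, 0.2517, 0.035]
ee_rot: [2.111, -0.002, -0.145]
force: [1.6, 5.2, 5.1]
grip_width: 0.648
```

>>> play_rows --targets '[{"fingers": 0.04, "slide": [0, 0, 0], "delta_rot": [0, 0, 0]}, {"fingers": 0.04, "slide": [0, 0, 0.01], "delta_rot": [0, 0, 0]}, {"fingers": 0.04, "slide": [0, 0, 0.03], "delta_rot": [0, 0, 0]}, {"fingers": 0.04, "slide": [0, 0, 0.06], "delta_rot": [0, 0, 0]}, {"fingers": 0.04, "slide": [0, 0, 0.09], "delta_rot": [0, 0, 0]}, {"fingers": 0.04, "slide": [0, 0, 0.11], "delta_rot": [0, 0, 0]}, {"fingers": 0.04, "slide": [0, 0, 0.12], "delta_rot": [0, 0, 0]}, {"fingers": 0.04, "slide": [0, 0, 0.12], "delta_rot": [0, 0, 0]}]'

```text
time_s: 12.35
tcp_pos: [0.4872, 0.2499, 0.1552]
ee_rot: [2.11, -0.002, -0.146]
force: [-0.7, 0.6, -4.6]
grip_width: 0.65
```

```bash
python3 - <<'E'
from dlt import *;import cv2
R=toolR(-15,30);delta(np.array([.537,-.226,.2]),R)
im=r.get_image("scene");cv2.imwrite("pics/s5.png",im["frame"][100:250,180:380,::-1].repeat(4,0).repeat(4,1))
E
```

```text
cur [0.4872 0.2499 0.1552] slide [ 0.0498 -0.4759  0.0448] rot [ 1.5235 -0.3139 -0.0897] q [-0.7896  0.7865 -0.0757  1.5097  0.5358  1.7862 -1.1706] t 12.35 f [-0.7432  0.5553 -4.5653] 0.6496615597329547
```

View pics/s5.png

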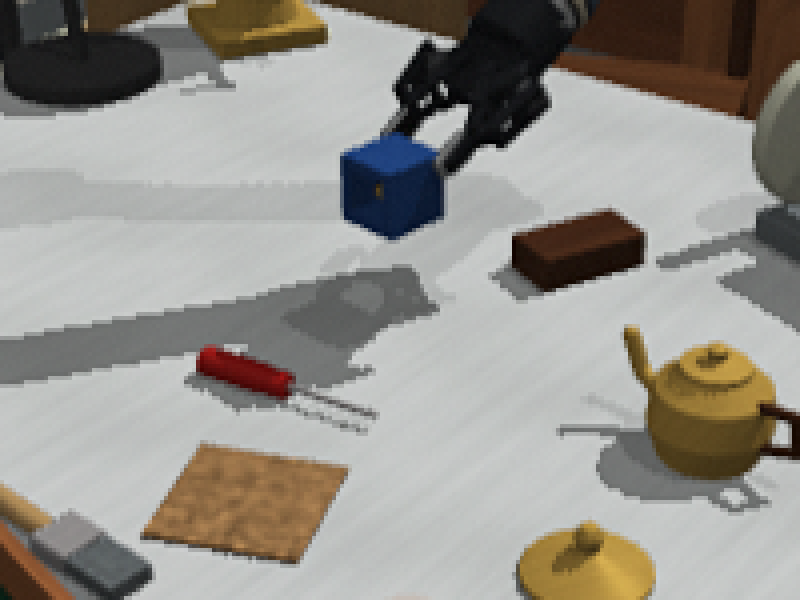

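```bash
python3 - <<'E'
import pickle;from h import *
im=pickle.load(open("d0.pkl","rb"))["top"]
cv2.imwrite("pics/tr.png",cv2.resize(im["frame"][200:292,360:425],None,fx=6,fy=6,interpolation=0)[...,::-1])
E
```

```text
(no output)
```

View pics/tr.png

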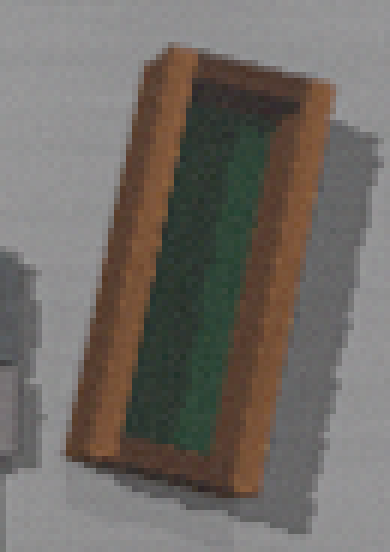

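```bash
python3 - <<'E'
import pickle;from h import *
im=pickle.load(open("d0.pkl","rb"))["top"]
c=np.array([(170,45),(336,84),(258,498),(94,462)])/6+[360,200]-.5
w=ray(im,c,.05)[:,:2];print(w.mean(0),w)
for i in range(4):
    e=w[(i+1)%4]-w[i];print(np.linalg.norm(e),np.degrees(np.arctan2(e[1],e[0])))
# inner floor edges / outer base? scene view
im=pickle.load(open("d0.pkl","rb"))["scene"]
cv2.imwrite("pics/trs.png",cv2.resize(im["frame"][225:290,145:220],None,fx=9,fy=9,interpolation=0)[...,::-1])
E
```

```text
[ 0.53818555 -0.22458433] [[ 0.63478716 -0.21189162]
 [ 0.61685065 -0.28151838]
 [ 0.44288185 -0.23585507]
 [ 0.45822252 -0.16907225]]
0.07189996099675841 -104.44584241264545
0.17986184529407842 165.29277486058592
0.06852212069246044 77.06302226330067
0.1816826065720102 -13.631842361072556
```

View pics/trs.png

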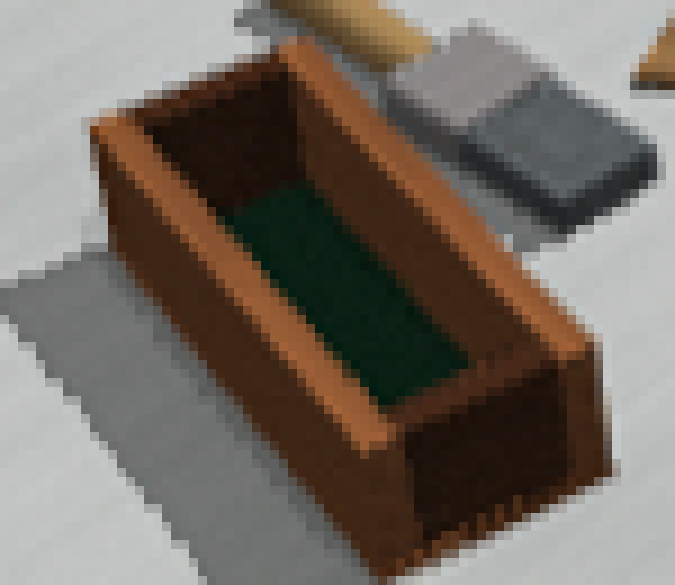

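```bash
python3 - <<'E'
import pickle;from h import *
im=pickle.load(open("d0.pkl","rb"))["scene"]
c=np.array([(90,122),(308,36),(602,337),(364,457)])/9+[145,225]-.5
w=ray(im,c,.05)[:,:2];print(w.mean(0),w)
for i in range(4):
    e=w[(i+1)%4]-w[i];print(np.linalg.norm(e),np.degrees(np.arctan2(e[1],e[0])))
E
```

```text
[ 0.53986592 -0.22530715] [[ 0.44371561 -0.23652529]
 [ 0.46214358 -0.16836981]
 [ 0.63450157 -0.21185396]
 [ 0.6191029  -0.28447953]]
0.07060283398039749 74.87005862012879
0.17775867172351206 -14.159650741553286
0.07424009922017277 -101.97103128225784
0.18182494475905317 164.70799387624734
```

>>> play_rows --targets '[{"fingers": 0.04, "slide": [0.003, -0.02, 0.01], "delta_rot": [0.138, -0.0285, -0.008]}, {"fingers": 0.04, "slide": [0.007, -0.06, 0.02], "delta_rot": [0.276, -0.057, -0.016]}, {"fingers": 0.04, "slide": [0.012, -0.103, 0.03], "delta_rot": [0.414, -0.0855, -0.024]}, {"fingers": 0.04, "slide": [0.016, -0.146, 0.04], "delta_rot": [0.552, -0.114, -0.032]}, {"fingers": 0.04, "slide": [0.021, -0.189, 0.045], "delta_rot": [0.69, -0.1425, -0.04]}, {"fingers": 0.04, "slide": [0.025, -0.232, 0.045], "delta_rot": [0.828, -0.171, -0.048]}, {"fingers": 0.04, "slide": [0.03, -0.275, 0.045], "delta_rot": [0.966, -0.1995, -0.056]}, {"fingers": 0.04, "slide": [0.034, -0.318, 0.045], "delta_rot": [1.104, -0.228, -0.064]}]'

```text
time_s: 13.2
tcp_pos: [0.5173, -0.0613, 0.1978]
ee_rot: [-3.077, -0.012, -0.229]
force: [1.1, -0.3, -4.9]
grip_width: 0.65
```

>>> play_rows --targets '[{"fingers": 0.04, "slide": [0.004, -0.043, 0], "delta_rot": [0, 0, 0]}, {"fingers": 0.04, "slide": [0.008, -0.086, 0], "delta_rot": [0, 0, 0]}, {"fingers": 0.04, "slide": [0.012, -0.129, 0], "delta_rot": [0, 0, 0]}, {"fingers": 0.04, "slide": [0.016, -0.16, 0], "delta_rot": [0, 0, 0]}, {"fingers": 0.04, "slide": [0.016, -0.162, 0], "delta_rot": [0, 0, 0]}, {"fingers": 0.04, "slide": [0.016, -0.162, 0], "delta_rot": [0, 0, 0]}, {"fingers": 0.04, "slide": [0.016, -0.162, 0], "delta_rot": [0, 0, 0]}, {"fingers": 0.04, "slide": [0.016, -0.162, 0], "delta_rot": [0, 0, 0]}]'

```text
time_s: 14.0
tcp_pos: [0.5352, -0.2183, 0.1977]
ee_rot: [-3.079, -0.012, -0.225]
force: [-0.6, 0.1, -3.8]
grip_width: 0.653
```

```bash
python3 - <<'E'
from dlt import *
R=toolR(-14.6,30.9);delta(np.array([.5377,-.230,.14]),R)
E
```

```text
cur [ 0.5352 -0.2183  0.1977] slide [ 0.0025 -0.0117 -0.0577] rot [ 0.4658 -0.1017 -0.0266] q [ 0.3404  0.3285  0.0118  1.795  -0.0795  1.0156  0.169 ] t 14.0 f [-0.5602  0.1274 -3.8149] 0.652668679931444
```

>>> play_rows --targets '[{"fingers": 0.04, "slide": [0.001, -0.003, -0.01], "delta_rot": [0.12, -0.025, -0.007]}, {"fingers": 0.04, "slide": [0.001, -0.006, -0.02], "delta_rot": [0.24, -0.05, -0.014]}, {"fingers": 0.04, "slide": [0.002, -0.009, -0.03], "delta_rot": [0.36, -0.077, -0.02]}, {"fingers": 0.04, "slide": [0.0025, -0.012, -0.04], "delta_rot": [0.466, -0.102, -0.027]}, {"fingers": 0.04, "slide": [0.0025, -0.012, -0.05], "delta_rot": [0.466, -0.102, -0.027]}, {"fingers": 0.04, "slide": [0.0025, -0.012, -0.058], "delta_rot": [0.466, -0.102, -0.027]}, {"fingers": 0.04, "slide": [0.0025, -0.012, -0.058], "delta_rot": [0.466, -0.102, -0.027]}, {"fingers": 0.04, "slide": [0.0025, -0.012, -0.058], "delta_rot": [0.466, -0.102, -0.027]}]'

```text
time_s: 14.8
tcp_pos: [0.5392, -0.23, 0.1415]
ee_rot: [-2.603, -0.002, -0.255]
force: [-0.4, -0.6, -4.0]
grip_width: 0.643
```

```bash
python3 - <<'E'
from dlt import *;import cv2,pickle
R=toolR(-14.6,30.9);delta(np.array([.5377,-.230,.11]),R)
d={n:r.get_image(n) for n in("scene","top")};pickle.dump(d,open("d6.pkl","wb"))
cv2.imwrite("pics/s6.png",d["scene"]["frame"][200:300,120:250,::-1].repeat(6,0).repeat(6,1))
cv2.imwrite("pics/t6.png",d["top"]["frame"][195:295,340:470,::-1].repeat(6,0).repeat(6,1))
E
```

```text
cur [ 0.5392 -0.23    0.1415] slide [-0.0015 -0.     -0.0315] rot [ 0.0015  0.002  -0.0002] q [ 0.6624  0.5209 -0.0902  1.7538 -0.5216  1.1121  0.619 ] t 14.8 f [-0.3505 -0.5744 -4.0396] 0.6429061526296509
```

View pics/s6.png

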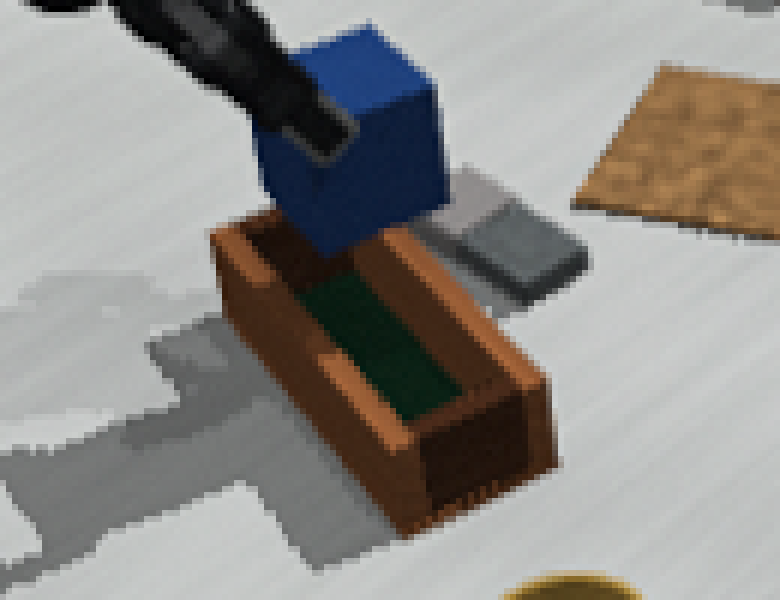

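View pics/t6.png

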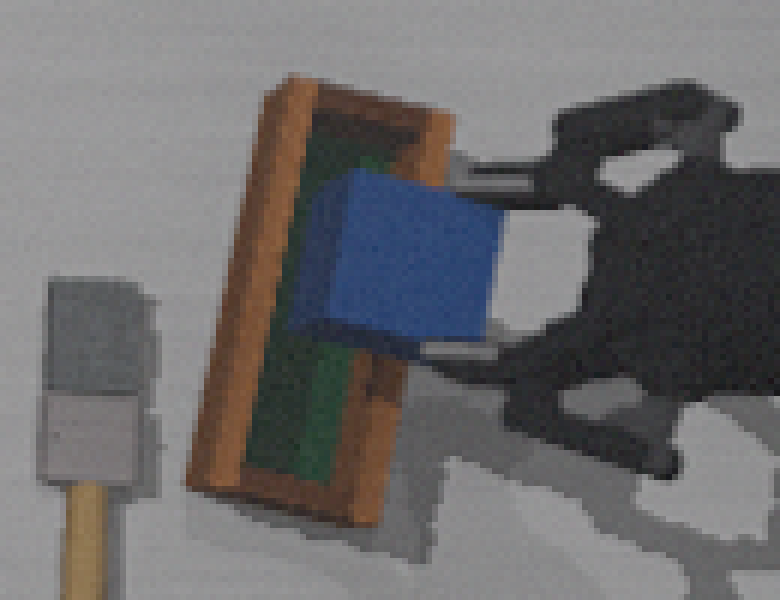

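```bash
python3 - <<'E'
import pickle;from h import *
d=pickle.load(open("d6.pkl","rb"));im=d["top"]
c=np.array([(356,167),(507,206),(487,341),(331,317)])/6+[340,195]-.5
for z in (.162,.1665,.171):
    w=ray(im,c,z)[:,:2];print(z,w.mean(0))
w=ray(im,c,.1665)[:,:2];print(w)
for i in range(4):
    e=w[(i+1)%4]-w[i];print(np.linalg.norm(e),np.degrees(np.arctan2(e[1],e[0])))
s=d["scene"];c=np.array([(372,24),(437,84),(447,204),(330,256)])/6+[120,200]-.5
print(ray(s,c[:2],.1665),ray(s,c[2:],.1065))
E
```

```text
0.162 [ 0.54145178 -0.22595722]
0.1665 [ 0.54089314 -0.22452308]
0.171 [ 0.5403345  -0.22308894]
[[ 0.57544138 -0.2029962 ]
 [ 0.55991762 -0.25843189]
 [ 0.50933205 -0.2468911 ]
 [ 0.51888151 -0.18977314]]
0.05756824519302532 -105.64394527450742
0.0518853494015881 167.1482729017482
0.057910729461739266 80.50859624144618
0.05808501201886742 -13.158762321677017
[[ 0.52050878 -0.18939321  0.1665    ]
 [ 0.57546911 -0.20309051  0.1665    ]] [[ 0.5737887  -0.20539513  0.1065    ]
 [ 0.56214868 -0.25810204  0.1065    ]]
```

>>> play_rows --targets '[{"fingers": 0.04, "slide": [-0.001, 0, -0.015], "delta_rot": [0, 0, 0]}, {"fingers": 0.04, "slide": [-0.001, 0, -0.03], "delta_rot": [0, 0, 0]}, {"fingers": 0.04, "slide": [-0.001, 0, -0.045], "delta_rot": [0, 0, 0]}, {"fingers": 0.04, "slide": [-0.001, 0, -0.06], "delta_rot": [0, 0, 0]}, {"fingers": 0.04, "slide": [-0.001, 0, -0.05], "delta_rot": [0, 0, 0]}, {"fingers": 0.04, "slide": [-0.001, 0, -0.035], "delta_rot": [0, 0, 0]}, {"fingers": 0.04, "slide": [-0.001, 0, -0.03], "delta_rot": [0, 0, 0]}, {"fingers": 0.04, "slide": [-0.001, 0, -0.03], "delta_rot": [0, 0, 0]}]' --squeeze 110

```text
time_s: 15.7
tcp_pos: [0.5376, -0.2324, 0.111]
ee_rot: [-2.603, -0.002, -0.258]
force: [0.2, 0.5, -4.1]
grip_width: 0.639
```

```bash
cat > look.py <<'E'
import sys
from dlt import *;import cv2,pickle
n=sys.argv[1]
R=toolR(-14.6,30.9);delta(np.array([.5377,-.230,.11]),R)
d={k:r.get_image(k) for k in("scene",)};pickle.dump(d,open(f"d{n}.pkl","wb"))
cv2.imwrite(f"pics/s{n}.png",d["scene"]["frame"][200:300,120:250,::-1].repeat(6,0).repeat(6,1))
E
python3 look.py 7
```

```text
cur [ 0.5376 -0.2324  0.111 ] slide [ 0.0001  0.0024 -0.001 ] rot [0.0016 0.002  0.0037] q [ 0.6693  0.558  -0.0934  1.7742 -0.5313  1.0618  0.65  ] t 15.7 f [ 0.1565  0.4817 -4.1329] 0.6393120074711457
```

View pics/s7.png

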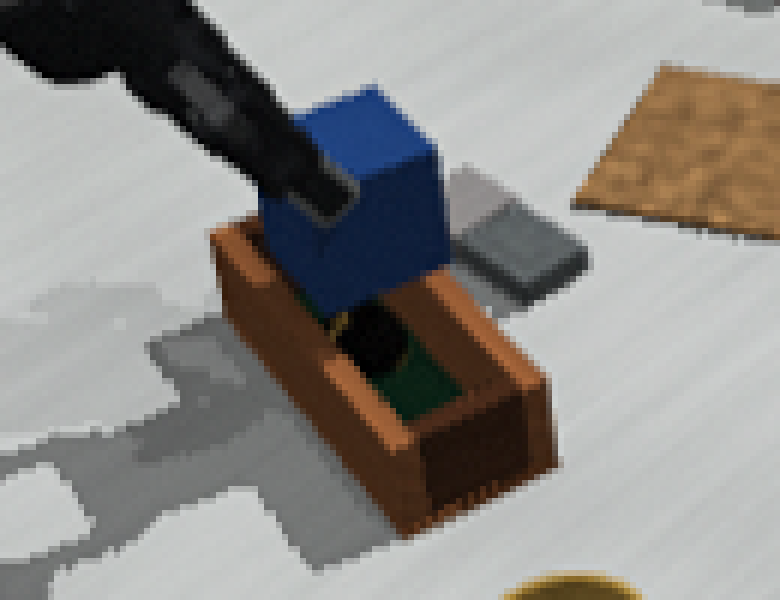

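>>> play_rows --targets '[{"fingers": 0.04, "slide": [0, 0, 0.02], "delta_rot": [0, 0, 0]}, {"fingers": 0.04, "slide": [0, 0.01, 0.045], "delta_rot": [0, 0, 0]}, {"fingers": 0.04, "slide": [0, 0.04, 0.06], "delta_rot": [0, 0, 0]}, {"fingers": 0.04, "slide": [0, 0.08, 0.06], "delta_rot": [0, 0, 0]}, {"fingers": 0.04, "slide": [0, 0.12, 0.06], "delta_rot": [0, 0, 0]}, {"fingers": 0.04, "slide": [0, 0.16, 0.06], "delta_rot": [0, 0, 0]}, {"fingers": 0.04, "slide": [0, 0.195, 0.05], "delta_rot": [0, 0, 0]}, {"fingers": 0.04, "slide": [0, 0.221, 0.03], "delta_rot": [0, 0, 0]}]' --squeeze 80

```text
time_s: 16.55
tcp_pos: [0.5371, -0.0082, 0.141]
ee_rot: [-2.602, -0.003, -0.256]
force: [-0.0, 1.0, -4.5]
grip_width: 0.642
```

>>> play_rows --targets '[{"fingers": 0.04, "slide": [0, 0, -0.02], "delta_rot": [0, 0, 0]}, {"fingers": 0.04, "slide": [0, 0, -0.04], "delta_rot": [0, 0, 0]}, {"fingers": 0.04, "slide": [0, 0, -0.06], "delta_rot": [0, 0, 0]}, {"fingers": 0.04, "slide": [0, 0, -0.07], "delta_rot": [0, 0, 0]}, {"fingers": 0.04, "slide": [0, 0, -0.075], "delta_rot": [0, 0, 0]}, {"fingers": 0.04, "slide": [0, 0, -0.075], "delta_rot": [0, 0, 0]}, {"fingers": 0.04, "slide": [0, 0, -0.075], "delta_rot": [0, 0, 0]}, {"fingers": 0.04, "slide": [0, 0, -0.075], "delta_rot": [0, 0, 0]}]'

```text
time_s: 17.35
tcp_pos: [0.5378, -0.0115, 0.0663]
ee_rot: [-2.603, -0.003, -0.259]
force: [0.9, -0.7, -3.1]
grip_width: 0.639
```

```bash
python3 - <<'E'
from dlt import *;import cv2,pickle
R=toolR(-14.6,30.9);delta(np.array([.538,-.011,.04]),R)
d={n:r.get_image(n) for n in("scene","top")};pickle.dump(d,open("d8.pkl","wb"))
cv2.imwrite("pics/s8.png",d["scene"]["frame"][180:300,140:290,::-1].repeat(5,0).repeat(5,1))
cv2.imwrite("pics/t8.png",d["top"]["frame"][195:295,265:395,::-1].repeat(6,0).repeat(6,1))
E
```

```text
cur [ 0.5378 -0.0115  0.0663] slide [ 0.0002  0.0005 -0.0263] rot [0.0012 0.0024 0.0041] q [ 0.4399  0.5006 -0.2397  2.0459 -0.6835  0.71    0.5208] t 17.35 f [ 0.9341 -0.6897 -3.1099] 0.6389208924866304
```

View pics/s8.png

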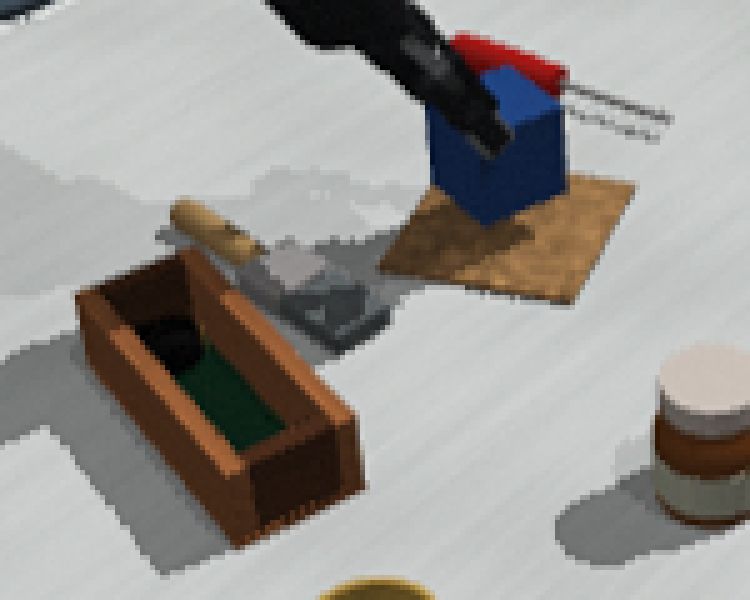

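View pics/t8.png

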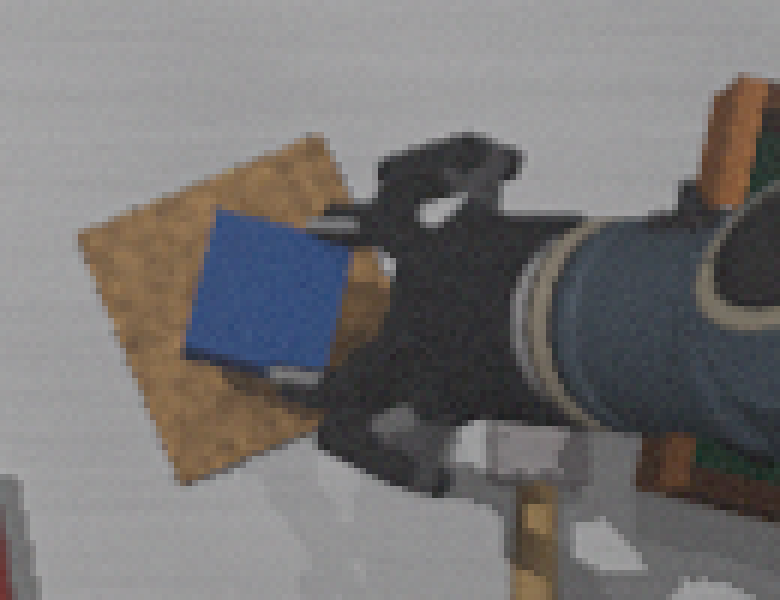

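```bash
python3 - <<'E'
import pickle;from h import *
d=pickle.load(open("d8.pkl","rb"));im=d["top"]
c=np.array([(217,208),(352,249),(328,372),(185,354)])/6+[265,195]-.5
w=ray(im,c,.091)[:,:2];print(w.mean(0),w)
d=pickle.load(open("d0.pkl","rb"));im=d["scene"]
b=im["frame"][200:250,205:280];cv2.imwrite("pics/mat.png",b[...,::-1].repeat(8,0).repeat(8,1))
hsv=cv2.cvtColor(im["frame"],cv2.COLOR_RGB2HSV);m=np.zeros((420,560),bool)
m[205:245,210:275]=(hsv[205:245,210:275,1]>90)&(hsv[205:245,210:275,0]<25)
v,u=np.nonzero(m);print(rect(ray(im,np.c_[u,v],.005)))
E
```

```text
[ 0.53743596 -0.00491391] [[ 0.57356705  0.01604168]
 [ 0.5560342  -0.03863794]
 [ 0.50614086 -0.02733314]
 [ 0.51400174  0.03027378]]
(array([543.9,  -6.1]), array([118.4, 120.6]), 22.2)
```

>>> play_rows --targets '[{"fingers": 0.04, "slide": [0.002, 0, -0.008], "delta_rot": [0, 0, 0]}, {"fingers": 0.04, "slide": [0.002, 0, -0.016], "delta_rot": [0, 0, 0]}, {"fingers": 0.04, "slide": [0.002, 0, -0.021], "delta_rot": [0, 0, 0]}, {"fingers": 0.04, "slide": [0.002, 0, -0.023], "delta_rot": [0, 0, 0]}, {"fingers": 0.04, "slide": [0.002, 0, -0.025], "delta_rot": [0, 0, 0]}, {"fingers": 0.04, "slide": [0.002, 0, -0.026], "delta_rot": [0, 0, 0]}, {"fingers": 0.04, "slide": [0.002, 0, -0.027], "delta_rot": [0, 0, 0]}, {"fingers": 0.04, "slide": [0.002, 0, -0.027], "delta_rot": [0, 0, 0]}]'

```text
time_s: 18.25
tcp_pos: [0.5389, -0.0112, 0.0405]
ee_rot: [-2.6, 0.0, -0.259]
force: [-5.6, -4.0, 12.7]
grip_width: 0.644
```

Contact. Release and back away along the tool axis.

>>> play_rows --targets '[{"fingers": 0.085, "slide": [0, 0, 0.002], "delta_rot": [0, 0, 0]}, {"fingers": 0.085, "slide": [0, 0, 0.002], "delta_rot": [0, 0, 0]}, {"fingers": 0.085, "slide": [0, 0, 0.002], "delta_rot": [0, 0, 0]}, {"fingers": 0.085, "slide": [-0.002, -0.009, 0.02], "delta_rot": [0, 0, 0]}, {"fingers": 0.085, "slide": [-0.005, -0.02, 0.04], "delta_rot": [0, 0, 0]}, {"fingers": 0.085, "slide": [-0.01, -0.037, 0.07], "delta_rot": [0, 0, 0]}, {"fingers": 0.085, "slide": [-0.015, -0.055, 0.11], "delta_rot": [0, 0, 0]}, {"fingers": 0.085, "slide": [-0.02, -0.07, 0.15], "delta_rot": [0, 0, 0]}]'

```text
time_s: 19.05
tcp_pos: [0.5187, -0.0819, 0.1896]
ee_rot: [-2.603, 0.0, -0.259]
force: [1.1, -1.0, -0.0]
grip_width: 0.994
```

>>> play_rows --targets '[{"fingers": 0.085, "slide": [-0.02, -0.03, 0.03], "delta_rot": [0, 0, 0]}, {"fingers": 0.085, "slide": [-0.04, -0.06, 0.05], "delta_rot": [0, 0, 0]}, {"fingers": 0.085, "slide": [-0.04, -0.06, 0.06], "delta_rot": [0, 0, 0]}, {"fingers": 0.085, "slide": [-0.04, -0.06, 0.06], "delta_rot": [0, 0, 0]}, {"fingers": 0.085, "slide": [-0.04, -0.06, 0.06], "delta_rot": [0, 0, 0]}, {"fingers": 0.085, "slide": [-0.04, -0.06, 0.06], "delta_rot": [0, 0, 0]}, {"fingers": 0.085, "slide": [-0.04, -0.06, 0.06], "delta_rot": [0, 0, 0]}, {"fingers": 0.085, "slide": [-0.04, -0.06, 0.06], "delta_rot": [0, 0, 0]}]'

```text
time_s: 19.85
tcp_pos: [0.4791, -0.1405, 0.2478]
ee_rot: [-2.602, 0.0, -0.258]
force: [-0.5, 0.5, 0.6]
grip_width: 0.993
```

```bash
python3 - <<'E'
from dlt import *;import cv2,pickle
d={n:r.get_image(n) for n in("scene","top")};pickle.dump(d,open("d9.pkl","wb"))
cv2.imwrite("pics/s9.png",d["scene"]["frame"][150:300,140:340,::-1].repeat(4,0).repeat(4,1))
cv2.imwrite("pics/t9.png",d["top"]["frame"][120:300,80:440,::-1].repeat(2,0).repeat(2,1))
print(r.get_obs()['tcp_pos'],r.get_obs()['force'])
E
```

```text
[ 0.4791 -0.1409  0.248 ] [-1.0805 -1.0433 -0.917 ]
```

View pics/s9.png

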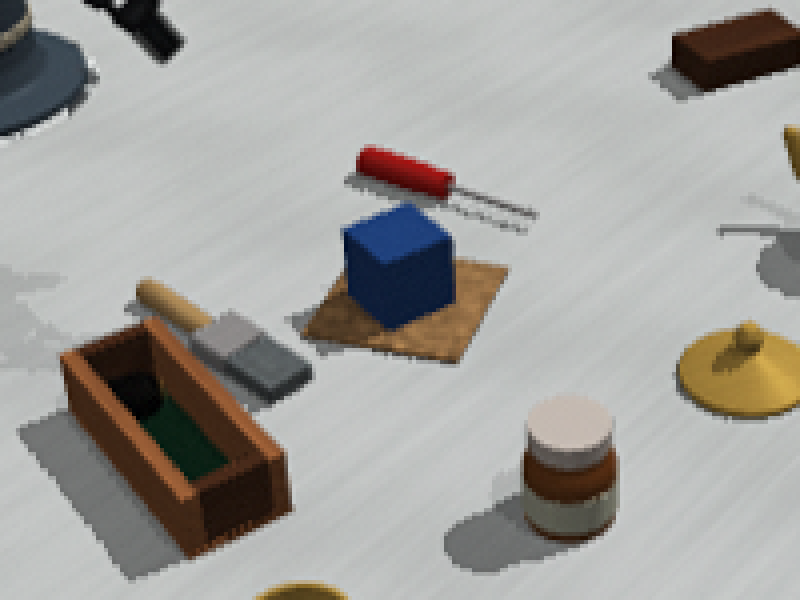

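View pics/t9.png

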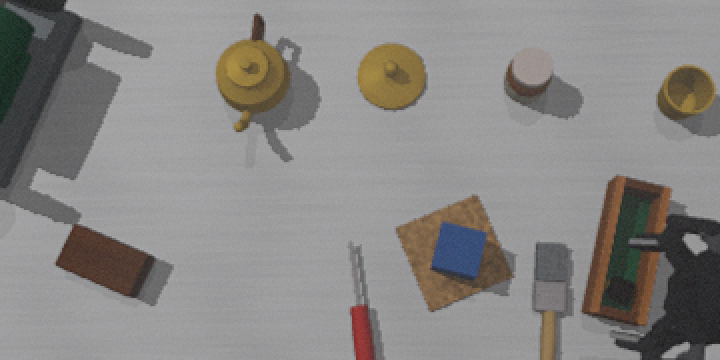

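```bash
python3 - <<'E'
import pickle;from h import *
d0=pickle.load(open("d0.pkl","rb"));d=pickle.load(open("d9.pkl","rb"));im=d["top"];h=cv2.cvtColor(im["frame"],cv2.COLOR_RGB2HSV)
m=np.zeros((420,560),bool);m[220:270,285:330]=(h[220:270,285:330,1]>120)&(abs(h[220:270,285:330,0].astype(int)-114)<14)
v,u=np.nonzero(m);print(rect(ray(im,np.c_[u,v],.065)))
df=cv2.absdiff(d0["top"]["frame"],im["frame"]).max(2)>40
n,l,s,c=cv2.connectedComponentsWithStats(df.astype(np.uint8));print([tuple(x) for x in s[1:] if x[4]>25])
from workcell import r
print(r.sign_off())
E
```

```text
(array([538.2,  -5.3]), array([54.8, 55.5]), 75.7)
[(np.int32(387), np.int32(227), np.int32(173), np.int32(193), np.int32(14519)), (np.int32(295), np.int32(231), np.int32(28), np.int32(33), np.int32(615)), (np.int32(197), np.int32(254), np.int32(46), np.int32(34), np.int32(1095)), (np.int32(323), np.int32(261), np.int32(12), np.int32(7), np.int32(35))]
the job is handed in; nothing more can be done
None
```

The knob is out of the mould and lying in the tray, and the empty mould stands mouth-down on the cork mat with the gripper clear of it. I handed the job in at about 20 s of robot time.

- **Turning:** I gripped the mould with the tool tilted 60°, turned it 90° and laid it on its side. I then took it again the same way and turned it the other 90° over the tray.
- **Tap:** One tap on the rails, commanded at about 0.15 m/s, was enough. The pictures taken after it show the knob lying in the tray. No force reading was taken at the moment of contact, so I infer that the rim met both rails from how it was lined up, to about 1 mm.
- **Mould on the mat:** The last picture puts the mould's centre at (0.538, -0.005). The two camera measurements of the mat's centre gave (0.540, -0.005) and (0.544, -0.006), so it is within about 2 to 6 mm of the middle. The two mat readings differ by about 4 mm in x, and I aimed between them.
- **Other things:** Comparing the first and last top pictures, the changes are only at the mould's old and new places, a small patch beside the mat that I take to be the mould's shadow, and where the arm and its shadow are. The arm hid part of the tray end, so the knob was checked mainly in the scene view. No force I read was above about 20 N.

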